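Hang the hair sticks in the latched display drawer

ROBOT

A 7-joint arm with a two-finger parallel gripper is mounted at the origin on the work surface. World frame = base frame: x ahead of the robot, y to its left, z up, the work surface at z = 0. Lengths are in m, angles in rad, forces in N, time in s.
With the tool pointing down it reaches from about 0.4 to 0.85 m from the base axis. Payload 4.5 kg.
Tool frame: the origin (TCP) lies midway between the tips of the shut fingers; the grasp point (between the pads) lies 19 mm behind it; z points along the fingers, y is the direction in which the jaws open and shut (so a half turn about z gives the same grasp; the last joint's range is limited). The gripper opens to 85 mm and grips with 20 to 120 N. Pads are 22 mm wide; open, the fingers measure 114 mm over their backs; the gripper's body (76 mm by 85 mm) begins 54 mm behind the grasp point. The pads swing forward as they close: fully open they stand 13 mm farther back than shut.
Start: joints at [1.298, 0.689, -0.195, 1.565, 0.157, 0.902, -0.215], TCP at [0.189, -0.596, 0.204] pointing down, gripper open.
Joint ranges: [-3.01, 3.01], [-0.46, 2.08], [-1.47, 1.51], [0.13, 2.56], [-1, 4.14], [0.04, 2.09], [-2.66, 2.66]. Speed limits (rad/s): [2.57, 2.57, 3.14, 3.14, 3.14, 3.14, 3.14].

INTERFACE

Orientations are given as [roll, pitch, yaw] about the fixed x, y, z axes, in that order (R = Rz(yaw) Ry(pitch) Rx(roll)).
In Python, from station import manip gives the robot as it stands.
- The arm moves only by the tool apply_moves, never from a script. Its argument "steps" is one flat list of numbers, 5 for each row, row after row: the shift along the tool's x, y, z in m, then the turn about the tool's z in rad, then the finger opening in m, from 0 to 0.0854. In form: [tx, ty, tz, twist, gripper, tx, ty, tz, twist, gripper, ...]. A call has 1 to 20 rows; each row is the pose to reach, as a shift and turn from the pose commanded when the call began, along the tool's axes at that moment; what a row does not reach only later rows make up. A row lasts 1/12 s, in which the tool goes at most 41.7 mm and 7.16 degrees, less where a joint would pass 70% of its speed; a pose out of reach is approached as far as the arm can. A call with a gripper value outside its range is refused whole. The fingers move at their own pace and stop on an object; "force" is the grip in N (left out, the last holds). Time passes only in rows, so rows that repeat a pose let the fingers close. It gives the time, the measured TCP pose, the force and the opening at its end, in the units of the state.
- manip.get_state(): the state, without advancing time (a new reading comes with each control period).
- manip.camera(name): name is "side" or "top" or "wrist"; returns a dict with "img" (480x640x3 uint8, blue, green, red), "fx", "fy", "cx", "cy" (pixels), "cam_to_world" (4x4, takes a point from camera to world coordinates); the wrist camera has in their place "hand_eye" (4x4, takes a point from camera to tool coordinates, whose origin is the TCP and whose axes are the flange's). Camera axes: x right, y up, looking along -z (the intrinsics and any distortion apply to the point x, -y, -z); pixel columns grow to the right and rows downward; lengths in m; the calibration is good to about 2 mm. The wrist camera is an equidistant fisheye: a pixel r from the principal point sees the ray r / f radians off the axis. A picture is of the moment at which its call begins: read the wrist's pose just before it. There is no depth.
- manip.close_job(): hands the job in, once; it reports no verdict.
Trained networks look in a picture, given as the dict that the camera call returned (one of the last four; its "shot" number tells which), for a name from the list of things; names that differ only in an ending like _2 or _b are one class to them, and where a whole thing is asked for, a point or a joint stands for the part that bears it (a point fixed in the world has none). Each returns a list of dicts, best first, with "conf" (0 to 1); they miss things now and then, are a little off and sometimes report something else, mostly with a low value. They report only what shows in the picture. A call takes as long as a camera call. They do not tell look-alikes from the thing itself.
- manip.cut_out(query, picture): "region" (480x640 bool, what is visible of it) and "position" ([column, row] in pixels, amid what is visible of it).
The state is a dict: "time_s": time; "joint_positions": joint angles; "dq": joint speeds; "tau": joint torques, N m; "tool_pos": TCP position; "tool_rot": TCP orientation; "ft_force": force on the tool from outside, world axes, zero at the start; "ft_torque": the same for the moment, N m; "gripper_width": opening from 0.0 (shut) to 1.0 (fully open).
Only numpy, scipy, OpenCV 4.12 (cv2) and the standard library are available. Lean on these libraries where they do the work, as an engineer would, in place of code of your own. Each camera call takes 0.05 s, during which the arm holds its last target.

TASK

Put the hair sticks away: pick the long steel release pin off the counter by its ball, ease your grip so that it swings plumb, regrip it, and push it down through the slot in the latch box until the hidden latch tab is fully down; hang the pin upright by its collar in the brass fork beside the box. Pull the drawer right out by its handle, let every hair stick swing plumb in the same way and hang it by its collar between the two rails of the drawer's rack, then shut the drawer fully, leaving everything else on the counter where it stands.

Things in the scene. Friction and masses are not known exactly. Their poses are not given: they have to be found in the camera images.
- drawer (a joint): drawer of the counter-top cabinet: 0 shut, grows as it is pulled out along the cabinet's -x, to 0.16 m. Held shut (within 3 mm) by the hidden latch until that is down; then it slides with about 1.5 N and stays where it is left
- drawer_handle (a point): middle of the drawer's bar handle: brass bar 11 mm thick, 100 mm long along y, its centre 35 mm out from the drawer front, 145 mm above the counter; moves with the drawer. x axis points into the cabinet (the drawer opens towards -x). Cabinet top 185 mm, drawer front's top edge 169 mm above the counter
- rack (a point): middle of the drawer's rack, at its top, 122 mm above the counter: two brass rails 8 mm wide, 190 mm long along y, with a 22 mm gap; 60 mm behind the inside of the drawer front, in the open once the drawer is out 130 mm. A stick hangs with its shank in the gap and collar on both rails, ball centre 33 mm above this point's level. Axes as drawer_handle
- latch_slot (a point): centre of the mouth of the slot in the top of the dark steel latch box on the cabinet's right (-y) side: slot 20 mm (x) by 36 mm (y), box top 80 x 70 mm, 140 mm above the counter. The latch tab lies 48 mm straight below it. Axes as drawer_handle
- latch (a joint): hidden latch tab under the slot: 0 up (drawer locked), 0.014 m fully down against a stop; frees the drawer from 0.010 m. About 4 N pushes it down and it stays down
- fork (a point): place where the pin hangs: middle of the gap of an open fork, two level brass arms 10 mm wide with an 18 mm gap, standing out to -y from the latch box; arms run along y from 37 mm on the box side of this point to 28 mm beyond it, tops 140 mm above the counter, at this point's level. Hung with its collar on both arms, the pin's ball centre is 33 mm above. Axes as drawer_handle
- pin_ball (a point): centre of the ball of the release pin: plain steel, 171 mm long; ball 26 mm across, 30 mm above the middle of a square collar 40 x 40 x 6 mm, then a straight shank 8 mm thick (tip 158 mm from the ball's centre). x axis: from tip to ball (points up when plumb)
- pin_tip (a point): tip of the release pin's shank; axes as pin_ball
- pin: the release pin, about 100 g. Lies on an edge of its collar with the tip down, ball centre 23 mm above the counter. The polished ball is the grip: pinched hard (60 N) it keeps its angle, pinched lightly (1 to 2.5 N) it turns in the fingers and the shank swings down plumb.
- latch_tab (a point): centre of the top of the hidden latch tab, a level plate 60 x 56 mm; moves with it
- stick0_ball (a point): centre of the ball of a turned wooden hair stick, 141 mm long; ball 26 mm across, 30 mm above the middle of a square brass collar 40 x 40 x 6 mm, then a shank 9 mm thick with a brass drop 14 mm thick at its end (tip 128 mm from the ball's centre). x axis: from tip to ball (points up when plumb). Absent in some runs
- stick0: a hair stick as a whole, about 90 g. Lies on an edge of its collar with the tip down, ball centre 23 mm above the counter. The polished ball is the grip: pinched hard (60 N) it keeps its angle, pinched lightly (1 to 2.5 N) it turns in the fingers and the shank swings down plumb.
- stick1_ball (a point): centre of the ball of a turned wooden hair stick, 141 mm long; ball 26 mm across, 30 mm above the middle of a square brass collar 40 x 40 x 6 mm, then a shank 9 mm thick with a brass drop 14 mm thick at its end (tip 128 mm from the ball's centre). x axis: from tip to ball (points up when plumb). Absent in some runs
- stick1: a hair stick as a whole, about 90 g. Lies on an edge of its collar with the tip down, ball centre 23 mm above the counter. The polished ball is the grip: pinched hard (60 N) it keeps its angle, pinched lightly (1 to 2.5 N) it turns in the fingers and the shank swings down plumb.
- stick2_ball (a point): centre of the ball of a turned wooden hair stick, 141 mm long; ball 26 mm across, 30 mm above the middle of a square brass collar 40 x 40 x 6 mm, then a shank 9 mm thick with a brass drop 14 mm thick at its end (tip 128 mm from the ball's centre). x axis: from tip to ball (points up when plumb). Absent in some runs
- stick2: a hair stick as a whole, about 90 g. Lies on an edge of its collar with the tip down, ball centre 23 mm above the counter. The polished ball is the grip: pinched hard (60 N) it keeps its angle, pinched lightly (1 to 2.5 N) it turns in the fingers and the shank swings down plumb.
- bangle: wooden bangle, 72 mm across, 12 mm high; bystander, origin at its underside
- bangle_b: brass bangle, 68 mm across, 10 mm high; bystander, origin at its underside
- jar: amber glass jar, 60 mm across, 85 mm high; bystander, origin at its underside
- drum: small wooden drum, 90 mm across, 40 mm high; bystander, origin at its underside
- card_box: small cardboard box, 90 x 60 x 35 mm; bystander, origin at its underside
Mind the look-alikes: they are no part of the job. What is shaped like the stick1 but purple is not meant. Leave any blue look-alike of the stick2 alone.

How it is judged:
By the outcome, as a careful person would: the job done as asked, in the order asked, and still so for the second after the job is handed in, with the robot touching nothing.
Of stick0, stick1, stick2 only 2 to 3 are there at a start; the rules pass over those that are not, and their reading is None.
At some moment in a run one of stick0, stick1, stick2, pin may be knocked a few centimetres aside while the robot is not near it.
It also fails if it takes over 210 s, if anything falls off the work surface, if the arm or the gripper's body presses on something with over 40 N, if the wrist force passes 120 N, or if a joint passes its speed limit or range.

## Working session

There is one attempt and no reset: what is moved stays moved. The work goes in short steps, Python scripts to look and compute and a tool call to move; the robot and the scene stay as the last step left them, time stands still between calls to the robot, and variables do not carry over. Pictures are saved under pics/ and viewed, and the job is handed in when it is done.

Besides the shell and the picture viewer there is one more tool, called after "Request:" as name(argument=value, ...) on one line, values as JSON. apply_moves: Moves the arm, as the interface text tells. Its arguments: {"type":"object","properties":{"steps":{"type":"array","items":{"type":"number"}},"force":{"type":"number"}},"required":["steps"]}

```bash
ls; mkdir -p pics; python3 - <<'E'
from station import manip
import cv2
s=manip.get_state();print(s)
for n in("side","top","wrist"):
    c=manip.camera(n);cv2.imwrite(f"pics/a_{n}.png",c["img"])
    print(n,{k:v for k,v in c.items() if k!="img"})
E
```

```text
pics
{'time_s': 0.0, 'joint_positions': array([ 1.29777404,  0.69000182, -0.19452569,  1.56638181,  0.15727281,
        0.90252008, -0.21509775]), 'dq': array([-0.0013603 , -0.00057517,  0.00129066,  0.00177465,  0.00021516,
        0.00059482, -0.0012496 ]), 'tau': array([ 4.17817137e-04, -5.39608419e+01, -1.26646601e+00, -1.58547002e+01,
        9.04008426e-03,  9.35838791e-03,  8.95430077e-06]), 'tool_pos': array([ 0.18850672, -0.59512604,  0.20286321]), 'tool_rot': array([-3.13967496e+00,  1.13935719e-04,  3.06905869e-01]), 'ft_force': array([ 0.43328038,  0.70330961, -0.97636665]), 'ft_torque': array([0.01529002, 0.0074258 , 0.00070049]), 'gripper_width': 0.9978951426665105}
side {'fx': 452.42869797985037, 'fy': 452.42869797985037, 'cx': 317.7092007386415, 'cy': 241.2931605131798, 'cam_to_world': array([[ 0.99358329,  0.07784335, -0.08205284,  0.43062966],
       [-0.11188538,  0.57031676, -0.81376929, -0.78149437],
       [-0.01655042,  0.81772808,  0.57536673,  0.65134911],
       [ 0.        ,  0.        ,  0.        ,  1.        ]]), 'shot': 1}
top {'fx': 482.11491431219633, 'fy': 482.11491431219633, 'cx': 319.4251370890914, 'cy': 244.6970310552466, 'cam_to_world': array([[-0.01687598,  0.98192271, -0.1885285 ,  0.30199169],
       [-0.99941951, -0.01098497,  0.03224868,  0.04204978],
       [ 0.02959473,  0.18896329,  0.98153809,  1.27844115],
       [ 0.        ,  0.        ,  0.        ,  1.        ]]), 'shot': 2}
wrist {'fx': 371.64829954431775, 'fy': 371.64829954431775, 'cx': 320.1787322792946, 'cy': 239.57503513745877, 'hand_eye': array([[ 1.22878315e-04,  9.58594616e-01,  2.84774202e-01,
         7.23081971e-02],
       [ 9.99999915e-01, -2.29976240e-04,  3.42642275e-04,
         7.25464213e-04],
       [ 3.93946340e-04,  2.84774136e-01, -9.58594563e-01,
        -1.70639094e-01],
       [ 0.00000000e+00,  0.00000000e+00,  0.00000000e+00,
         1.00000000e+00]]), 'shot': 3}
```

```bash
cat > h.py <<'E'
import numpy as np,cv2
from station import manip
from scipy.spatial.transform import Rotation as Rn
def ray(c,u,v,tool=None):
    if "hand_eye" in c:
        x=(u-c["cx"])/c["fx"];y=(v-c["cy"])/c["fy"];r=np.hypot(x,y)
        k=np.sin(r)/r if r>1e-9 else 1
        d=np.array([x*k,-y*k,-np.cos(r)])
        T=np.eye(4);T[:3,:3]=Rn.from_euler('xyz',tool[1]).as_matrix();T[:3,3]=tool[0]
        M=T@c["hand_eye"]
    else:
        d=np.array([(u-c["cx"])/c["fx"],-(v-c["cy"])/c["fy"],-1.]);M=c["cam_to_world"]
    d=M[:3,:3]@d;return M[:3,3],d/np.linalg.norm(d)
def onz(c,u,v,z,tool=None):
    o,d=ray(c,u,v,tool);return o+d*(z-o[2])/d[2]
def tri(rs):
    A=np.zeros((3,3));b=np.zeros(3)
    for o,d in rs:
        P=np.eye(3)-np.outer(d,d);A+=P;b+=P@o
    x=np.linalg.solve(A,b);return x,[np.linalg.norm((np.eye(3)-np.outer(d,d))@(x-o)) for o,d in rs]
def proj(c,p,tool=None):
    if "hand_eye" in c:
        T=np.eye(4);T[:3,:3]=Rn.from_euler('xyz',tool[1]).as_matrix();T[:3,3]=tool[0]
        M=T@c["hand_eye"]
    else: M=c["cam_to_world"]
    q=M[:3,:3].T@(np.asarray(p)-M[:3,3]);x,y,z=q[0],-q[1],-q[2]
    if "hand_eye" in c:
        rr=np.hypot(x,y);t=np.arctan2(rr,z);return c["cx"]+c["fx"]*t*x/rr,c["cy"]+c["fy"]*t*y/rr
    return c["cx"]+c["fx"]*x/z,c["cy"]+c["fy"]*y/z
def tool():
    s=manip.get_state();return s["tool_pos"],s["tool_rot"]
def shot(n,f=None):
    t=tool();c=manip.camera(n)
    if f:cv2.imwrite(f"pics/{f}.png",c["img"])
    return c,t
def totool(target,t=None):
    """shift in tool axes to bring TCP to target"""
    t=t or tool();return Rn.from_euler('xyz',t[1]).as_matrix().T@(np.asarray(target)-t[0])
E
python3 - <<'E'
from h import *
for n in ("top","side"):
    c,t=shot(n)
    for q in ["pin","pin_ball","pin_tip","stick0_ball","stick1_ball","stick2_ball","stick0","stick1","stick2","drawer_handle","rack","latch_slot","fork"]:
        try:
            r=manip.cut_out(q,c)
            print(n,q,[(np.round(d["position"]).tolist(),round(d["conf"],2),int(d["region"].sum())) for d in r])
        except Exception as e: print(n,q,e)
E
```

```text
top pin [([372.0, 251.0], 0.67, 270)]
top pin_ball [([367.0, 252.0], 0.79, 225)]
top pin_tip [([440.0, 267.0], 0.74, 247), ([369.0, 256.0], 0.69, 244)]
top stick0_ball [([402.0, 267.0], 0.57, 290)]
top stick1_ball [([440.0, 265.0], 0.67, 274), ([469.0, 254.0], 0.39, 209)]
top stick2_ball [([471.0, 254.0], 0.79, 299), ([366.0, 152.0], 0.62, 294)]
top stick0 [([471.0, 255.0], 0.75, 321), ([442.0, 263.0], 0.74, 182), ([403.0, 268.0], 0.7, 298), ([430.0, 358.0], 0.54, 356), ([367.0, 154.0], 0.5, 194), ([369.0, 253.0], 0.23, 274), ([401.0, 207.0], 0.15, 6)]
top stick1 [([471.0, 255.0], 0.75, 321), ([442.0, 263.0], 0.74, 182), ([403.0, 268.0], 0.7, 298), ([430.0, 358.0], 0.54, 356), ([367.0, 154.0], 0.5, 194), ([369.0, 253.0], 0.23, 274), ([401.0, 207.0], 0.15, 6)]
top stick2 [([471.0, 255.0], 0.75, 321), ([442.0, 263.0], 0.74, 182), ([403.0, 268.0], 0.7, 298), ([430.0, 358.0], 0.54, 356), ([367.0, 154.0], 0.5, 194), ([369.0, 253.0], 0.23, 274), ([401.0, 207.0], 0.15, 6)]
top drawer_handle [([252.0, 218.0], 0.77, 2241)]
top rack [([248.0, 217.0], 0.95, 2154)]
top latch_slot [([260.0, 184.0
[... 548 characters left out ...]
.0, 198.0], 0.2, 12497)]
side stick1 [([176.0, 385.0], 0.96, 885), ([323.0, 389.0], 0.95, 780), ([470.0, 300.0], 0.94, 521), ([350.0, 440.0], 0.71, 929), ([320.0, 352.0], 0.67, 568), ([347.0, 196.0], 0.58, 1265), ([390.0, 198.0], 0.2, 12497)]
side stick2 [([176.0, 385.0], 0.96, 885), ([323.0, 389.0], 0.95, 780), ([470.0, 300.0], 0.94, 521), ([350.0, 440.0], 0.71, 929), ([320.0, 352.0], 0.67, 568), ([347.0, 196.0], 0.58, 1265), ([390.0, 198.0], 0.2, 12497)]
side drawer_handle [([348.0, 197.0], 0.65, 1276)]
side rack [([347.0, 194.0], 0.61, 1126), ([391.0, 200.0], 0.46, 12673)]
side latch_slot [([392.0, 200.0], 0.91, 12391)]
side fork [([393.0, 205.0], 0.7, 12334), ([322.0, 394.0], 0.59, 707)]
```

Candidates: pin = steel one (ball top 370,241; side 347,310). Sticks = brown ones, balls at top (408,254), (440,255), (467,240). Decoys: purple (425,374) and blue (376,146). Close crops next.

```bash
python3 - <<'E'
import cv2
t=cv2.imread("pics/a_top.png");s=cv2.imread("pics/a_side.png")
cv2.imwrite("pics/c1.png",cv2.resize(t[225:315,350:490],None,fx=5.5,fy=5.5,interpolation=cv2.INTER_CUBIC))
cv2.imwrite("pics/c2.png",cv2.resize(t[110:245,190:365],None,fx=4.4,fy=4.4,interpolation=cv2.INTER_CUBIC))
cv2.imwrite("pics/c3.png",cv2.resize(s[290:470,260:400],None,fx=3.3,fy=3.3,interpolation=cv2.INTER_CUBIC))
cv2.imwrite("pics/c4.png",cv2.resize(s[140:290,320:460],None,fx=4,fy=4,interpolation=cv2.INTER_CUBIC))
E
python3 - <<'E'
from h import *
ct,_=shot("top");cs,_=shot("side")
T=lambda x,y,s,a,b:((x+.5)/s-.5+a,(y+.5)/s-.5+b)
def p(name,t,s,z=None,fs=3.3,a=260,b=290,ft=5.5,ta=350,tb=225):
    ut=T(*t,ft,ta,tb);us=T(*s,fs,a,b)
    x,e=tri([ray(ct,*ut),ray(cs,*us)])
    print(name,np.round(x,4),np.round(e,4), None if z is None else (np.round(onz(ct,*ut,z),4),np.round(onz(cs,*us,z),4)))
    return x
for n,tb,tt,sb,st in [("pin",(112,91),(97,420),(288,63),(33,99)),("s0",(320,160),(272,420),(255,194),(30,203)),("s1",(494,161),(493,428),(277,321),(27,366)),("s2",(643,84),(710,340),(381,450),(123,570))]:
    b=p(n,tb,sb,.023);q=p(n+"tip",tt,st,.006);d=(b-q)[:2];print("  heading",np.arctan2(d[1],d[0]))
k=dict(fs=4,a=320,b=140,ft=4.4,ta=190,tb=110)
# slot corners: in top: UL(+x,+y) (513,353), UR(+x,-y)(587,359), LR(-x,-y)(583,404), LL (510,400)
# side: far=+y
P=[p("slot",a,b,.14,**k) for a,b in [((513,353),(258,283)),((587,359),(270,327)),((583,404),(217,332)),((510,400),(207,287))]]
print("slot mean",np.mean(P,0))
print("z=.14 top mean",np.mean([onz(ct,*T(*a,4.4,190,110),.14) for a in [(513,353),(587,359),(583,404),(510,400)]],0),"side",np.mean([onz(cs,*T(*a,4,320,140),.14) for a in [(258,283),(270,327),(217,332),(207,287)]],0))
for nm,a in dict(fu0=(615,366),fu1=(728,372),fl0=(615,410),fl1=(727,419)).items(): print(nm,onz(ct,*T(*a,4.4,190,110),.14))
hl=onz(ct,*T(153,514,4.4,190,110),.15);hr=onz(ct,*T(350,528,4.4,190,110),.15);print(hl,hr,(hl+hr)/2,"yaw",np.arctan2(-(hl-hr)[0],(hl-hr)[1]))
for nm,a in dict(c1=(75,40),c2=(509,75),c3=(476,433),c4=(33,397)).items(): print(nm,onz(ct,*T(*a,4.4,190,110),.185))
E
```

```text
pin [ 0.5512 -0.1339  0.0245] [0.0002 0.0002] (array([ 0.5513, -0.1341,  0.023 ]), array([ 0.5517, -0.1323,  0.023 ]))
pintip [ 0.3956 -0.1235  0.0036] [0.0016 0.0016] (array([ 0.3939, -0.1233,  0.006 ]), array([ 0.3973, -0.1256,  0.006 ]))
  heading -0.06668710647175759
s0 [ 0.5163 -0.2333  0.0251] [0.0004 0.0004] (array([ 0.5162, -0.2337,  0.023 ]), array([ 0.517 , -0.2313,  0.023 ]))
s0tip [ 0.3931 -0.2075  0.0065] [0.0005 0.0005] (array([ 0.3927, -0.2077,  0.006 ]), array([ 0.3935, -0.207 ,  0.006 ]))
  heading -0.2058005047981947
s1 [ 0.5147 -0.3174  0.0266] [0.0006 0.0006] (array([ 0.5147, -0.3185,  0.023 ]), array([ 0.5158, -0.3146,  0.023 ]))
s1tip [ 0.3884 -0.314   0.0071] [0.0012 0.0012] (array([ 0.3873, -0.3145,  0.006 ]), array([ 0.3895, -0.313 ,  0.006 ]))
  heading -0.027010240053016218
s2 [ 0.5514 -0.3929  0.0265] [0.0001 0.0001] (array([ 0.5519, -0.3942,  0.023 ]), array([ 0.5522, -0.3908,  0.023 ]))
s2tip [ 0.4289 -0.4235  0.0056] [0.0007 0.0007] (array([ 0.4282, -0.4234,  0.006 ]), array([ 0.4295, -0.4236,  0.006 ]))
  heading 0.24436708747978952
slot [0.658  0.0348
[... 327 characters left out ...]
 ]))
slot [0.6309 0.0368 0.1405] [0.0001 0.0001] (array([0.6311, 0.0368, 0.14  ]), array([0.631 , 0.0376, 0.14  ]))
slot mean [0.64298559 0.01534151 0.14013897]
z=.14 top mean [0.64307827 0.01535581 0.14      ] side [0.64303282 0.01559353 0.14      ]
fu0 [ 0.65029423 -0.02204433  0.14      ]
fu1 [ 0.64631077 -0.08524108  0.14      ]
fl0 [ 0.62483888 -0.02151493  0.14      ]
fl1 [ 0.61912008 -0.08384221  0.14      ]
[0.56568558 0.23125237 0.15      ] [0.55681126 0.12461359 0.15      ] [0.56124842 0.17793298 0.15      ] yaw -0.08302717872454836
c1 [0.82489552 0.27334579 0.185     ]
c2 [0.80357998 0.03545336 0.185     ]
c3 [0.60002915 0.05532002 0.185     ]
c4 [0.62183987 0.28998772 0.185     ]
```

```bash
cat >> h.py <<'E'
def go(x,y,z,yaw=None):
    t=tool();s=totool((x,y,z),t);tw=0 if yaw is None else -((yaw-t[1][2]+np.pi/2)%np.pi-np.pi/2)
    print("at",np.round(t[0],4),"yaw",round(t[1][2],3),"-> shift",np.round(s,4),"twist",round(tw,3))
def st():
    s=manip.get_state();print(round(s["time_s"],2),np.round(s["tool_pos"],4),np.round(s["tool_rot"],3),"F",np.round(s["ft_force"],1),"w",round(s["gripper_width"]*.0854,4),"q7",round(s["joint_positions"][6],2))
E
python3 -c "
from h import *
st();go(.5515,-.1337,.12,-.067)"
```

```text
1.65 [ 0.1888 -0.5958  0.2037] [ 3.142 -0.     0.307] F [ 0.6  0.3 -0.7] w 0.0857 q7 -0.22
at [ 0.1888 -0.5958  0.2037] yaw 0.307 -> shift [ 0.4853 -0.331   0.0837] twist 0.374
```

Request:
apply_moves(steps=[0.485,-0.331,0.06,0.374,0.06,0.485,-0.331,0.06,0.374,0.06,0.485,-0.331,0.06,0.374,0.06,0.485,-0.331,0.06,0.374,0.06,0.485,-0.331,0.06,0.374,0.06,0.485,-0.331,0.06,0.374,0.06,0.485,-0.331,0.06,0.374,0.06,0.485,-0.331,0.06,0.374,0.06,0.485,-0.331,0.06,0.374,0.06,0.485,-0.331,0.06,0.374,0.06,0.485,-0.331,0.06,0.374,0.06,0.485,-0.331,0.06,0.374,0.06,0.485,-0.331,0.06,0.374,0.06,0.485,-0.331,0.06,0.374,0.06,0.485,-0.331,0.06,0.374,0.06,0.485,-0.331,0.084,0.374,0.06,0.485,-0.331,0.084,0.374,0.06,0.485,-0.331,0.084,0.374,0.06], force=60)

```text
time_s: 3.15
tool_pos: [0.5498, -0.134, 0.119]
tool_rot: [3.141, 0.003, -0.067]
ft_force: [-0.1, -0.3, 0.3]
gripper_width: 0.701
```

```bash
python3 -c "
from h import *
st()
c,t=shot('wrist','b_w')
print(t)
for p in [(.5512,-.1339,.0245),(.3956,-.1235,.004)]: print(proj(c,p,t))
go(.5515,-.1337,.004,-.067)"
```

```text
3.15 [ 0.5498 -0.134   0.119 ] [ 3.141e+00  3.000e-03 -6.700e-02] F [-0.1 -0.3  0.3] w 0.0599 q7 -1.47
(array([ 0.54982648, -0.13404301,  0.11902465]), array([ 3.14141171e+00,  3.11847468e-03, -6.74318810e-02]))
(np.float64(318.9677357929023), np.float64(229.33822798305977))
(np.float64(319.3423980440917), np.float64(381.29278781221024))
at [ 0.5505 -0.1346  0.1198] yaw -0.068 -> shift [ 0.0011 -0.0011  0.1158] twist -0.001
```

The wrist view shows the steel ball at (320,230) with the shank straight down to (321,382), matching the prediction. Now descending to grip it.

Request:
apply_moves(steps=[0.001,-0.001,0.04,0,0.06,0.001,-0.001,0.08,0,0.06,0.001,-0.001,0.1,0,0.06,0.001,-0.001,0.11,0,0.06,0.001,-0.001,0.115,0,0.06,0.001,-0.001,0.115,0,0.06,0.001,-0.001,0.115,0,0.0,0.001,-0.001,0.115,0,0.0,0.001,-0.001,0.115,0,0.0,0.001,-0.001,0.115,0,0.0,0.001,-0.001,0.115,0,0.0,0.001,-0.001,0.115,0,0.0], force=60)

```text
time_s: 4.2
tool_pos: [0.5536, -0.133, 0.0055]
tool_rot: [3.141, -0.003, -0.067]
ft_force: [1.8, 0.1, 1.9]
gripper_width: -0.002
```

```bash
python3 -c "
from h import *
st()
c,t=shot('wrist','b_w2')
go(.5515,-.1337,.175,-.067)"
```

```text
4.2 [ 0.5536 -0.133   0.0055] [ 3.141e+00 -3.000e-03 -6.700e-02] F [1.8 0.1 1.9] w -0.0002 q7 -1.47
at [ 0.5536 -0.133   0.0054] yaw -0.067 -> shift [-0.0016  0.0009 -0.1696] twist -0.0
```

```bash
python3 -c "
from h import *
st();c,t=shot('wrist')
for v in (280,285,290): print(onz(c,321,v,.023,t))
for z in (.01,.024): 
  p=t[0]+np.array([0,0,z]);print(proj(c,p,t))
c,_=shot('top','t2');cv2.imwrite('pics/t2c.png',cv2.resize(c['img'][200:320,320:500],None,fx=4.4,fy=4.4))
c,_=shot('side','s2');cv2.imwrite('pics/s2c.png',cv2.resize(c['img'][240:360,240:420],None,fx=4.4,fy=4.4))
"
```

```text
4.25 [ 0.5536 -0.133   0.0054] [ 3.141e+00 -3.000e-03 -6.700e-02] F [ 2.2 -0.5  3.1] w 0.0001 q7 -1.47
[ 0.56179286 -0.13462521  0.023     ]
[ 0.55936505 -0.13446437  0.023     ]
[ 0.55690881 -0.1343017   0.023     ]
(np.float64(318.7494540249551), np.float64(289.870980626202))
(np.float64(318.63448584618465), np.float64(302.8829863757916))
```

```bash
python3 -c "
from h import *
c,t=shot('side','s3')
print(t)
for z in (0,.01,.019,.03,.045): print(z,np.round(proj(c,t[0]+np.array([0,0,z])),1))
cv2.imwrite('pics/s3c.png',cv2.resize(c['img'][260:350,300:400],None,fx=6.5,fy=6.5))
w,_=shot('wrist');cv2.imwrite('pics/w3c.png',cv2.resize(w['img'][240:420,240:400],None,fx=3.3,fy=3.3))
st()
"
```

```text
(array([ 0.55373052, -0.13304933,  0.00524165]), array([ 3.14128726e+00, -2.94066576e-03, -6.71009350e-02]))
0 [347.8 315.4]
0.01 [347.9 311.8]
0.019 [348.  308.5]
0.03 [348.1 304.4]
0.045 [348.3 298.7]
4.5 [ 0.5537 -0.133   0.0051] [ 3.141e+00 -3.000e-03 -6.700e-02] F [ 3.  -0.3  4.2] w -0.0003 q7 -1.47
```

Request:
apply_moves(steps=[0,0,-0.01,0,0,0,0,-0.02,0,0,0,0,-0.03,0,0,0,0,-0.04,0,0,0,0,-0.05,0,0,0,0,-0.06,0,0,0,0,-0.06,0,0])

```text
time_s: 5.08
tool_pos: [0.5535, -0.1332, 0.0671]
tool_rot: [3.141, -0.004, -0.067]
ft_force: [0.1, 0.2, -0.7]
gripper_width: 0.002
```

```bash
python3 -c "
from h import *
st()
c,t=shot('side','s4')
cv2.imwrite('pics/s4c.png',cv2.resize(c['img'][220:350,240:400],None,fx=4.5,fy=4.5))
w,_=shot('wrist','w4')
"
```

```text
5.08 [ 0.5535 -0.1332  0.0671] [ 3.141 -0.004 -0.067] F [ 0.1  0.2 -0.7] w 0.0002 q7 -1.47
```

Request:
apply_moves(steps=[-0.002,0.001,0,0,0.05,-0.002,0.001,0,0,0.05,-0.002,0.001,0,0,0.05,-0.002,0.001,0,0,0.05,-0.002,0.001,0,0,0.05,-0.002,0.001,0.03,0,0.05,-0.002,0.001,0.05,0,0.05,-0.002,0.001,0.062,0,0.05,-0.002,0.001,0.062,0,0.04,-0.002,0.001,0.062,0,0.036,-0.002,0.001,0.062,0,0.032,-0.002,0.001,0.062,0,0.03,-0.002,0.001,0.062,0,0.029,-0.002,0.001,0.062,0,0.028,-0.002,0.001,0.062,0,0.027], force=60)

```text
time_s: 6.43
tool_pos: [0.5505, -0.1338, 0.0033]
tool_rot: [3.141, -0.001, -0.067]
ft_force: [0.7, 1.1, 0.9]
gripper_width: 0.315
```

```bash
python3 -c "
from h import *
st()
w,_=shot('wrist','w5')
"
```

```text
6.43 [ 0.5505 -0.1338  0.0033] [ 3.141e+00 -1.000e-03 -6.700e-02] F [0.7 1.1 0.9] w 0.0269 q7 -1.47
```

Request:
apply_moves(steps=[0,0,0,0,0.026,0,0,0,0,0.025,0,0,0,0,0.024,0,0,0,0,0.023,0,0,0,0,0.022,0,0,0,0,0.022], force=60)

```text
time_s: 6.98
tool_pos: [0.5503, -0.1336, 0.0027]
tool_rot: [-3.142, -0.0, -0.067]
ft_force: [-0.2, 0.8, -0.0]
gripper_width: 0.261
```

```bash
python3 -c "
from h import *
st()
w,_=shot('wrist','w6');cv2.imwrite('pics/w6c.png',cv2.resize(w['img'][240:420,220:420],None,fx=3.3,fy=3.3))
"
```

```text
6.98 [ 0.5503 -0.1336  0.0027] [-3.142 -0.    -0.067] F [-0.2  0.8 -0. ] w 0.0223 q7 -1.47
```

Request:
apply_moves(steps=[0,0,0,0,0.02,0,0,0,0,0.018,0,0,-0.005,0,0.018,0,0,-0.01,0,0.018,0,0,-0.02,0,0.018,0,0,-0.03,0,0.018], force=60)

```text
time_s: 7.53
tool_pos: [0.55, -0.1339, 0.0336]
tool_rot: [3.141, 0.0, -0.067]
ft_force: [-0.6, -0.7, -0.3]
gripper_width: 0.213
```

```bash
python3 -c "
from h import *
st()
w,_=shot('wrist','w7')
"
```

```text
7.53 [ 0.55   -0.1339  0.0336] [ 3.141  0.    -0.067] F [-0.6 -0.7 -0.3] w 0.0182 q7 -1.47
```

```bash
python3 -c "
from h import *
st()
c,_=shot('side');w,t0=shot('wrist')
t=(np.array([.5535,-.1332,.0671]),np.array([3.141,-.004,-.067]))
for u in (346,350,354):
  x,e=tri([ray(c,u,283.3),ray(w,320,288,t)]);print(u,x,x-t[0],e)
for z in (0,.01,.02,.03): print(z,proj(c,t[0]+[0,-.01,z]),proj(w,t[0]+[.011,0,z],t))
"
```

```text
7.58 [ 0.5515 -0.1343  0.0356] [ 3.141e+00 -3.000e-03 -6.800e-02] F [-0.2  0.1  0.4] w 0.0179 q7 -1.47
346 [ 0.55313732 -0.13171078  0.08519695] [-0.00036268  0.00148922  0.01809695] [np.float64(0.0050061233720106145), np.float64(0.005006123372010659)]
350 [ 0.55765383 -0.13334381  0.08825568] [ 0.00415383 -0.00014381  0.02115568] [np.float64(0.001735685425639709), np.float64(0.0017356854256395493)]
354 [ 0.56214359 -0.13501894  0.09137402] [ 0.00864359 -0.00181894  0.02427402] [np.float64(0.0015112281729486342), np.float64(0.0015112281729485464)]
0 (np.float64(349.24291493867725), np.float64(295.7323217437477)) (np.float64(317.28819571086353), np.float64(260.94336158318026))
0.01 (np.float64(349.36682982028435), np.float64(291.7942218381162)) (np.float64(317.13435781916996), np.float64(268.1953940294241))
0.02 (np.float64(349.49241410346576), np.float64(287.803067205747)) (np.float64(316.96357327601066), np.float64(276.2807371189465))
0.03 (np.float64(349.619701752686), np.float64(283.7577784326711)) (np.float64(316.7730783348539), np.float64(285.34261459648167))
```

The pads have been closing above the ball. In the side view the shut fingertips at (350,283) sit about 24 mm higher than the reported TCP, so I'll go about that much lower, carefully.

Request:
apply_moves(steps=[0,0,-0.02,0,0.05,0,0,-0.02,0,0.05,0,0,-0.02,0,0.05,0,0,-0.02,0,0.05,0,0,0.0,0,0.05,0,0,0.02,0,0.05,0,0,0.03,0,0.05,0,0,0.035,0,0.05,0,0,0.04,0,0.05,0,0,0.04,0,0.05], force=60)

```text
time_s: 8.52
tool_pos: [0.5497, -0.1336, -0.0081]
tool_rot: [-3.142, 0.001, -0.067]
ft_force: [-0.1, -0.1, 0.6]
gripper_width: 0.588
```

```bash
python3 -c "
from h import *
st()
c,t=shot('side','s8')
cv2.imwrite('pics/s8c.png',cv2.resize(c['img'][250:350,280:400],None,fx=6,fy=6))
"
```

```text
8.52 [ 0.5497 -0.1336 -0.0081] [-3.142e+00  1.000e-03 -6.700e-02] F [-0.1 -0.1  0.6] w 0.0502 q7 -1.47
```

```bash
python3 -c "
from h import *
c,t=shot('side')
for y in (-.161,-.170):
  for z in (.0,.01,.02,.03): print(y,z,np.round(proj(c,[.5505,y,z]),1))
st()
"
```

```text
-0.161 0.0 [348.5 327.5]
-0.161 0.01 [348.6 323.8]
-0.161 0.02 [348.7 320.2]
-0.161 0.03 [348.8 316.4]
-0.17 0.0 [349.2 330.8]
-0.17 0.01 [349.4 327.2]
-0.17 0.02 [349.5 323.5]
-0.17 0.03 [349.6 319.8]
8.62 [ 0.5505 -0.1338 -0.007 ] [ 3.141e+00 -1.000e-03 -6.700e-02] F [0.  0.6 0.8] w 0.0498 q7 -1.47
```

Request:
apply_moves(steps=[0,0,0.004,0,0.05,0,0,0.008,0,0.05,0,0,0.011,0,0.05,0,0,0.011,0,0.05], force=60)

```text
time_s: 8.95
tool_pos: [0.5498, -0.1336, -0.0188]
tool_rot: [-3.142, 0.001, -0.067]
ft_force: [0.2, -0.1, 0.8]
gripper_width: 0.586
```

Request:
apply_moves(steps=[0,0,0,0,0.04,0,0,0,0,0.035,0,0,0,0,0.03,0,0,0,0,0.026,0,0,0,0,0.022,0,0,0,0,0.018,0,0,0,0,0.018], force=60)

```text
time_s: 9.53
tool_pos: [0.5506, -0.1336, -0.0181]
tool_rot: [-3.142, -0.001, -0.067]
ft_force: [0.5, -0.2, 2.6]
gripper_width: 0.264
```

```bash
python3 -c "
from h import *
st()
w,_=shot('wrist','w9')
"
```

```text
9.53 [ 0.5506 -0.1336 -0.0181] [-3.142e+00 -1.000e-03 -6.700e-02] F [ 0.5 -0.2  2.6] w 0.0226 q7 -1.47
```

Fingers now stop on the ball at 0.264 open with the command lower, so the pin is gripped. Ball centre sits about 42 mm behind the reported TCP. Lifting.

Request:
apply_moves(steps=[0,0,-0.005,0,0,0,0,-0.015,0,0,0,0,-0.03,0,0,0,0,-0.045,0,0,0,0,-0.06,0,0,0,0,-0.075,0,0,0,0,-0.09,0,0,0,0,-0.105,0,0,0,0,-0.12,0,0,0,0,-0.135,0,0,0,0,-0.15,0,0,0,0,-0.16,0,0,0,0,-0.165,0,0,0,0,-0.165,0,0], force=60)

```text
time_s: 10.75
tool_pos: [0.5507, -0.134, 0.148]
tool_rot: [3.141, -0.002, -0.067]
ft_force: [0.1, -0.1, -1.2]
gripper_width: 0.269
```

```bash
python3 -c "
from h import *
st()
c,t=shot('side','s10')
cv2.imwrite('pics/s10c.png',cv2.resize(c['img'][180:340,220:420],None,fx=4,fy=4))
"
```

```text
10.75 [ 0.5507 -0.134   0.148 ] [ 3.141e+00 -2.000e-03 -6.700e-02] F [ 0.1 -0.1 -1.2] w 0.023 q7 -1.47
```

The pin is held, shank level. Now easing the grip.

Request:
apply_moves(steps=[0,0,0,0,0,0,0,0,0,0,0,0,0,0,0,0,0,0,0,0,0,0,0,0,0,0,0,0,0,0], force=2)

```text
time_s: 11.3
tool_pos: [0.5501, -0.1337, 0.1465]
tool_rot: [3.142, 0.0, -0.067]
ft_force: [-0.1, 0.0, -0.3]
gripper_width: 0.272
```

```bash
python3 -c "
from h import *
st()
c,t=shot('side','s11')
cv2.imwrite('pics/s11c.png',cv2.resize(c['img'][180:340,220:420],None,fx=4,fy=4))
"
```

```text
11.3 [ 0.5501 -0.1337  0.1465] [ 3.142  0.    -0.067] F [-0.1  0.  -0.3] w 0.0232 q7 -1.47
```

Request:
apply_moves(steps=[0,0,0,0,0.018,0,0,0,0,0.02,0,0,0,0,0.021,0,0,0,0,0.022,0,0,0,0,0.022,0,0,0,0,0.022], force=2)

```text
time_s: 11.85
tool_pos: [0.5502, -0.1337, 0.1467]
tool_rot: [3.142, -0.0, -0.067]
ft_force: [0.0, 0.5, -1.0]
gripper_width: 0.271
```

```bash
python3 -c "
from h import *
st()
c,t=shot('side','s12')
cv2.imwrite('pics/s12c.png',cv2.resize(c['img'][180:340,220:420],None,fx=3,fy=3))
"
```

```text
11.85 [ 0.5502 -0.1337  0.1467] [ 3.142 -0.    -0.067] F [ 0.   0.5 -1. ] w 0.0231 q7 -1.47
```

Request:
apply_moves(steps=[0,0,0,0,0.0225,0,0,0,0,0.0225,0,0,0,0,0.0228,0,0,0,0,0.0228,0,0,0,0,0.0228], force=2)

```text
time_s: 12.32
tool_pos: [0.5502, -0.1338, 0.1467]
tool_rot: [3.142, -0.0, -0.067]
ft_force: [-0.0, 0.3, -0.5]
gripper_width: 0.264
```

```bash
cat > sn.py <<'E'
import sys
from h import *
st()
a=sys.argv; n=a[1];f=a[2];y0,y1,x0,x1=map(int,a[3:7])
c,t=shot(n,f);k=min(780/(x1-x0),580/(y1-y0),4)
cv2.imwrite(f'pics/{f}c.png',cv2.resize(c['img'][y0:y1,x0:x1],None,fx=k,fy=k,interpolation=cv2.INTER_CUBIC));print("scale",k)
E
python3 sn.py side s13 180 340 220 420
```

```text
12.32 [ 0.5502 -0.1338  0.1467] [ 3.142 -0.    -0.067] F [-0.   0.3 -0.5] w 0.0226 q7 -1.47
scale 3.625
```

Request:
apply_moves(steps=[0,0,0,0,0.0231,0,0,0,0,0.0231,0,0,0,0,0.0231,0,0,0,0,0.0234,0,0,0,0,0.0234,0,0,0,0,0.0234], force=2)

```text
time_s: 12.87
tool_pos: [0.5502, -0.1338, 0.1467]
tool_rot: [3.142, -0.0, -0.067]
ft_force: [-0.4, 1.2, -0.1]
gripper_width: 0.276
```

```bash
python3 sn.py side s14 180 340 220 420
```

```text
12.87 [ 0.5502 -0.1338  0.1467] [ 3.142 -0.    -0.067] F [-0.4  1.2 -0.1] w 0.0236 q7 -1.47
scale 3.625
```

Request:
apply_moves(steps=[0,0,0,0,0.0236,0,0,0,0,0.0236,0,0,0,0,0.0236,0,0,0,0,0.0236,0,0,0,0,0.0236], force=2)

```text
time_s: 13.33
tool_pos: [0.5502, -0.1338, 0.1467]
tool_rot: [3.142, -0.0, -0.067]
ft_force: [-0.4, 1.3, -1.7]
gripper_width: 0.278
```

```bash
python3 sn.py side s15 180 340 220 420
```

```text
13.33 [ 0.5502 -0.1338  0.1467] [ 3.142 -0.    -0.067] F [-0.4  1.3 -1.7] w 0.0238 q7 -1.47
scale 3.625
```

Request:
apply_moves(steps=[0,0,0,0,0.0239,0,0,0,0,0.0239,0,0,0,0,0.0239,0,0,0,0,0.0239,0,0,0,0,0.0239], force=2)

```text
time_s: 13.8
tool_pos: [0.5502, -0.1337, 0.1467]
tool_rot: [3.142, -0.0, -0.067]
ft_force: [-0.0, -0.6, -0.4]
gripper_width: 0.283
```

```bash
python3 sn.py side s16 180 340 220 420
```

```text
13.8 [ 0.5502 -0.1337  0.1467] [ 3.142 -0.    -0.067] F [-0.  -0.6 -0.4] w 0.0242 q7 -1.47
scale 3.625
```

Request:
apply_moves(steps=[0,0,0,0,0.0242,0,0,0,0,0.0242,0,0,0,0,0.0242,0,0,0,0,0.0245,0,0,0,0,0.0245,0,0,0,0,0.0245], force=2)

```text
time_s: 14.35
tool_pos: [0.5501, -0.1338, 0.1467]
tool_rot: [3.142, -0.0, -0.067]
ft_force: [0.8, 0.2, -1.1]
gripper_width: 0.285
```

```bash
python3 sn.py side s17 180 340 220 420
```

```text
14.35 [ 0.5501 -0.1338  0.1467] [ 3.142 -0.    -0.067] F [ 0.8  0.2 -1.1] w 0.0244 q7 -1.47
scale 3.625
```

Beginning to swing (tip crop row 280→290). Easing a bit more.

Request:
apply_moves(steps=[0,0,0,0,0.0247,0,0,0,0,0.0247,0,0,0,0,0.0247,0,0,0,0,0.0247,0,0,0,0,0.0247,0,0,0,0,0.0247], force=2)

```text
time_s: 14.9
tool_pos: [0.5502, -0.1337, 0.1467]
tool_rot: [3.142, -0.0, -0.067]
ft_force: [-0.6, 0.3, -0.8]
gripper_width: 0.291
```

```bash
python3 sn.py side s18 180 340 220 420
```

```text
14.9 [ 0.5502 -0.1337  0.1467] [ 3.142 -0.    -0.067] F [-0.6  0.3 -0.8] w 0.0249 q7 -1.47
scale 3.625
```

Request:
apply_moves(steps=[0,0,0,0,0.0247,0,0,0,0,0.0247,0,0,0,0,0.0247,0,0,0,0,0.0247,0,0,0,0,0.0247,0,0,0,0,0.0247,0,0,0,0,0.0247,0,0,0,0,0.0247,0,0,0,0,0.0247,0,0,0,0,0.0247], force=2)

```text
time_s: 15.78
tool_pos: [0.5502, -0.1337, 0.1467]
tool_rot: [3.142, -0.0, -0.067]
ft_force: [-0.0, 0.3, -1.5]
gripper_width: 0.286
```

```bash
python3 sn.py side s19 180 340 220 420
```

```text
15.78 [ 0.5502 -0.1337  0.1467] [ 3.142 -0.    -0.067] F [-0.   0.3 -1.5] w 0.0244 q7 -1.47
scale 3.625
```

Request:
apply_moves(steps=[0,0,0,0,0.0248,0,0,0,0,0.0248,0,0,0,0,0.0248,0,0,0,0,0.0249,0,0,0,0,0.0249,0,0,0,0,0.0249,0,0,0,0,0.0249], force=2)

```text
time_s: 16.42
tool_pos: [0.5502, -0.1337, 0.1467]
tool_rot: [3.142, -0.0, -0.067]
ft_force: [-0.6, -0.5, -0.1]
gripper_width: 0.291
```

```bash
python3 sn.py side s20 180 340 220 420
```

```text
16.42 [ 0.5502 -0.1337  0.1467] [ 3.142 -0.    -0.067] F [-0.6 -0.5 -0.1] w 0.0248 q7 -1.47
scale 3.625
```

Request:
apply_moves(steps=[0,0,0,0,0.025,0,0,0,0,0.025,0,0,0,0,0.025,0,0,0,0,0.025,0,0,0,0,0.025,0,0,0,0,0.025,0,0,0,0,0.025], force=2)

```text
time_s: 17.05
tool_pos: [0.5502, -0.1338, 0.1467]
tool_rot: [3.142, -0.0, -0.067]
ft_force: [0.5, -1.0, -1.1]
gripper_width: 0.293
```

```bash
python3 sn.py side s21 180 340 220 420
```

```text
17.05 [ 0.5502 -0.1338  0.1467] [ 3.142 -0.    -0.067] F [ 0.5 -1.  -1.1] w 0.025 q7 -1.47
scale 3.625
```

Continuing to ease in small steps.

Request:
apply_moves(steps=[0,0,0,0,0.0251,0,0,0,0,0.0251,0,0,0,0,0.0251,0,0,0,0,0.0252,0,0,0,0,0.0252,0,0,0,0,0.0252,0,0,0,0,0.0252,0,0,0,0,0.0252,0,0,0,0,0.0252], force=2)

```text
time_s: 17.85
tool_pos: [0.5501, -0.1337, 0.1467]
tool_rot: [3.142, 0.0, -0.067]
ft_force: [-0.0, 0.3, -1.1]
gripper_width: 0.295
```

```bash
python3 sn.py side s22 180 340 220 420
```

```text
17.85 [ 0.5501 -0.1337  0.1467] [ 3.142  0.    -0.067] F [-0.   0.3 -1.1] w 0.0252 q7 -1.47
scale 3.625
```

Request:
apply_moves(steps=[0,0,0,0,0.0253,0,0,0,0,0.0253,0,0,0,0,0.0253,0,0,0,0,0.0253,0,0,0,0,0.0254,0,0,0,0,0.0254,0,0,0,0,0.0254,0,0,0,0,0.0254,0,0,0,0,0.0254], force=2)

```text
time_s: 18.65
tool_pos: [0.5502, -0.1337, 0.1467]
tool_rot: [3.142, -0.0, -0.067]
ft_force: [0.6, 0.1, -1.5]
gripper_width: 0.3
```

```bash
python3 sn.py side s23 180 340 220 420
```

```text
18.65 [ 0.5502 -0.1337  0.1467] [ 3.142 -0.    -0.067] F [ 0.6  0.1 -1.5] w 0.0256 q7 -1.47
scale 3.625
```

```bash
python3 -c "
from h import *
c,t=shot('side')
b=t[0]+[0,0,.0415]
for d in (0,.158): 
  u=proj(c,b-[0,0,d]);print(u,[(u[0]-220)*3.625,(u[1]-180)*3.625])
u=proj(c,b-[.158*np.sin(.1),0,.158]);print([(u[0]-220)*3.625,(u[1]-180)*3.625])"
```

```text
(np.float64(348.11559868666444), np.float64(241.28594213122295)) [np.float64(464.4190452391586), np.float64(222.1615402256832)]
(np.float64(346.34765694818316), np.float64(306.6487004078606)) [np.float64(458.01025643716395), np.float64(459.10153897849466)]
[np.float64(429.3778676121895), np.float64(461.69992672273014)]
```

Request:
apply_moves(steps=[0,0,0,0,0.0255,0,0,0,0,0.0255,0,0,0,0,0.0255,0,0,0,0,0.0255,0,0,0,0,0.0255,0,0,0,0,0.0255,0,0,0,0,0.0255], force=2)

```text
time_s: 19.33
tool_pos: [0.5502, -0.1337, 0.1467]
tool_rot: [3.142, -0.0, -0.067]
ft_force: [0.4, 1.2, -0.3]
gripper_width: 0.299
```

```bash
python3 sn.py side s24 180 340 220 420
```

```text
19.33 [ 0.5502 -0.1337  0.1467] [ 3.142 -0.    -0.067] F [ 0.4  1.2 -0.3] w 0.0256 q7 -1.47
scale 3.625
```

Request:
apply_moves(steps=[0,0,0,0,0.0256,0,0,0,0,0.0256,0,0,0,0,0.0256,0,0,0,0,0.0256,0,0,0,0,0.0256,0,0,0,0,0.0257,0,0,0,0,0.0257,0,0,0,0,0.0257,0,0,0,0,0.0257], force=2)

```text
time_s: 20.13
tool_pos: [0.5502, -0.1337, 0.1467]
tool_rot: [3.142, -0.0, -0.067]
ft_force: [-0.9, -0.8, -1.2]
gripper_width: 0.304
```

```bash
python3 sn.py side s25 180 340 220 420
```

```text
20.13 [ 0.5502 -0.1337  0.1467] [ 3.142 -0.    -0.067] F [-0.9 -0.8 -1.2] w 0.026 q7 -1.47
scale 3.625
```

Plumb (shank at crop 477→471 matches the projected vertical). Regripping hard.

Request:
apply_moves(steps=[0,0,0,0,0.0257,0,0,0,0,0.024,0,0,0,0,0.02,0,0,0,0,0.01,0,0,0,0,0.0,0,0,0,0,0.0], force=60)

```text
time_s: 20.68
tool_pos: [0.5502, -0.1337, 0.1467]
tool_rot: [3.142, -0.0, -0.067]
ft_force: [-0.0, -0.7, -1.1]
gripper_width: 0.263
```

```bash
python3 sn.py side s26 180 340 220 420; python3 sn.py wrist w26 0 480 0 640
```

```text
20.68 [ 0.5502 -0.1337  0.1467] [ 3.142 -0.    -0.067] F [-0.  -0.7 -1.1] w 0.0224 q7 -1.47
scale 3.625
20.73 [ 0.5502 -0.1337  0.1467] [ 3.142 -0.    -0.067] F [ 0.  -0.4 -1.7] w 0.0224 q7 -1.47
scale 1.2083333333333333
```

```bash
python3 - <<'E'
from h import *
t=tool();s,_=shot("side");w,_=shot("wrist")
us=(220+459/3.625,180+463/3.625)
x,e=tri([ray(s,*us),ray(w,321,224,t)]);print("tip",x,x-t[0],e)
# slot from wrist at z=.14: corners
P=[onz(w,u,v,.14,t) for u,v in [(24,116),(76,107),(76,157),(26,161)]];print(np.mean(P,0),P)
F=[onz(w,u,v,.14,t) for u,v in [(97,97),(208,86),(98,155),(210,153),(97,110),(208,102),(98,145),(208,140)]]
for f in F: print(np.round(f,4))
E
```

```text
tip [ 0.55023254 -0.13516391  0.02880502] [ 5.31296254e-05 -1.41256762e-03 -1.17899254e-01] [np.float64(0.00032231226697623496), np.float64(0.00032231226697648037)]
[0.64249254 0.01506054 0.14      ] [array([0.65828278, 0.03492175, 0.14      ]), array([ 0.65418992, -0.00785447,  0.14      ]), array([ 0.62653654, -0.00420534,  0.14      ]), array([0.63096093, 0.03738022, 0.14      ])]
[ 0.6566 -0.0229  0.14  ]
[ 0.6505 -0.087   0.14  ]
[ 0.6252 -0.0199  0.14  ]
[ 0.6175 -0.0851  0.14  ]
[ 0.6495 -0.0223  0.14  ]
[ 0.6426 -0.0864  0.14  ]
[ 0.6306 -0.0207  0.14  ]
[ 0.624  -0.0848  0.14  ]
```

```bash
python3 -c "
from h import *
go(.6428,.0165,.285,-.085);go(.5502,-.1337,.285)"
```

```text
at [ 0.5501 -0.1338  0.1467] yaw -0.067 -> shift [ 0.0824 -0.1561 -0.1383] twist 0.018
at [ 0.5501 -0.1338  0.1467] yaw -0.067 -> shift [ 0.000e+00 -1.000e-04 -1.383e-01] twist 0
```

Request:
apply_moves(steps=[0,0,-0.02,0,0,0,0,-0.045,0,0,0,0,-0.07,0,0,0,0,-0.095,0,0,0,0,-0.12,0,0,0.004,-0.008,-0.138,0,0,0.012,-0.024,-0.138,0,0,0.022,-0.042,-0.138,0.005,0,0.034,-0.064,-0.138,0.01,0,0.046,-0.086,-0.138,0.018,0,0.058,-0.108,-0.138,0.018,0,0.068,-0.13,-0.138,0.018,0,0.076,-0.146,-0.138,0.018,0,0.081,-0.154,-0.138,0.018,0,0.0824,-0.156,-0.138,0.018,0,0.0824,-0.156,-0.138,0.018,0,0.0824,-0.156,-0.138,0.018,0], force=60)

```text
time_s: 22.3
tool_pos: [0.6423, 0.0143, 0.2846]
tool_rot: [3.14, 0.001, -0.087]
ft_force: [-0.5, -1.2, -0.8]
gripper_width: 0.264
```

```bash
python3 sn.py side s27 60 260 300 480; python3 sn.py wrist w27 0 480 0 640;python3 sn.py top t27 100 280 220 400
```

```text
22.3 [0.6423 0.0143 0.2846] [ 3.14e+00  1.00e-03 -8.70e-02] F [-0.5 -1.2 -0.8] w 0.0226 q7 -1.73
scale 2.9
22.35 [0.6423 0.0141 0.2848] [ 3.14   0.    -0.088] F [ 0.1 -0.5 -1.3] w 0.0226 q7 -1.73
scale 1.2083333333333333
22.4 [0.6423 0.0143 0.2848] [ 3.14   0.    -0.088] F [-0.5 -0.3 -1. ] w 0.0227 q7 -1.73
scale 3.2222222222222223
```

```bash
python3 - <<'E'
from h import *
t=tool();s,_=shot("side");w,_=shot("wrist","w28")
x,e=tri([ray(s,380.3,206.2),ray(w,321,224,t)]);print("tip",x,x-t[0],e)
print(onz(s,380.3,206.2,.167),onz(w,320,216,.14,t))
cv2.imwrite("pics/w28c.png",cv2.resize(w["img"][160:260,260:400],None,fx=5,fy=5))
go(.6428+t[0][0]-x[0],.0152+t[0][1]-x[1],.285,-.085)
E
```

```text
tip [0.64266419 0.01292698 0.16677805] [ 0.00026078 -0.00163441 -0.11811623] [np.float64(0.0006363509209676181), np.float64(0.000636350920967673)]
[0.64307138 0.01207844 0.167     ] [0.64255722 0.0139265  0.14      ]
at [0.6426 0.0152 0.2849] yaw -0.087 -> shift [-0.0002 -0.0016 -0.0001] twist -0.002
```

Request:
apply_moves(steps=[0,-0.001,0.01,0,0,0,-0.001,0.02,0,0,0,-0.001,0.03,0,0,0,-0.001,0.04,0,0,0,-0.001,0.05,0,0,0,-0.001,0.06,0,0,0,-0.001,0.068,0,0,0,-0.001,0.072,0,0,0,-0.001,0.076,0,0,0,-0.001,0.08,0,0,0,-0.001,0.08,0,0], force=60)

```text
time_s: 23.47
tool_pos: [0.6431, 0.0173, 0.2045]
tool_rot: [3.142, -0.0, -0.085]
ft_force: [0.0, -0.4, -1.2]
gripper_width: 0.267
```

Request:
apply_moves(steps=[0,0,0.003,0,0,0,0,0.006,0,0,0,0,0.009,0,0,0,0,0.009,0,0], force=60)

```text
time_s: 23.8
tool_pos: [0.6427, 0.0174, 0.1952]
tool_rot: [3.142, 0.001, -0.085]
ft_force: [-0.2, -0.8, -0.4]
gripper_width: 0.266
```

```bash
python3 sn.py side s29 60 260 300 480
```

```text
23.8 [0.6427 0.0174 0.1952] [ 3.142e+00  1.000e-03 -8.500e-02] F [-0.2 -0.8 -0.4] w 0.0227 q7 -1.73
scale 2.9
```

Request:
apply_moves(steps=[0,0,0.002,0,0,0,0,0.004,0,0], force=60)

```text
time_s: 24.02
tool_pos: [0.6458, 0.0172, 0.1943]
tool_rot: [-3.141, -0.007, -0.085]
ft_force: [-0.2, -0.5, 18.2]
gripper_width: 0.267
```

Request:
apply_moves(steps=[0,0,0.002,0,0,0,0,0.004,0,0], force=60)

```text
time_s: 24.18
tool_pos: [0.6495, 0.0171, 0.1938]
tool_rot: [-3.14, -0.016, -0.086]
ft_force: [1.2, 0.1, 30.3]
gripper_width: 0.27
```

The stop was met at 18–30 N with the tip at about z=0.077, as expected for fully down. Retracting and looking.

Request:
apply_moves(steps=[0,0,-0.006,0,0,0,0,-0.01,0,0,0,0,-0.02,0,0,0,0,-0.035,0,0,0,0,-0.05,0,0,0,0,-0.065,0,0,0,0,-0.08,0,0,0,0,-0.095,0,0,0,0,-0.1,0,0,0,0,-0.1,0,0,0,0,-0.1,0,0], force=60)

```text
time_s: 25.1
tool_pos: [0.6424, 0.0174, 0.287]
tool_rot: [3.141, 0.001, -0.085]
ft_force: [-0.2, 0.2, -0.6]
gripper_width: 0.27
```

```bash
python3 sn.py side s30 60 260 300 480; python3 sn.py wrist w30 160 260 260 400
```

```text
25.1 [0.6424 0.0174 0.287 ] [ 3.141e+00  1.000e-03 -8.500e-02] F [-0.2  0.2 -0.6] w 0.0231 q7 -1.73
scale 2.9
25.15 [0.6421 0.0174 0.2865] [ 3.141e+00  2.000e-03 -8.500e-02] F [-1.3 -0.5 -0.6] w 0.0226 q7 -1.73
scale 4
```

```bash
python3 - <<'E'
from h import *
t=tool();s,_=shot("side")
def ony(c,u,v,y):
    o,d=ray(c,u,v);return o+d*(y-o[1])/d[1]
a=ony(s,385.2,153.1,.0158);b=ony(s,380.2,203.8,.0158);print(a-t[0],b-t[0],a-b)
go(.6357,-.0564,.287,-.085)
E
```

```text
[ 0.00404554 -0.00157238 -0.00229903] [ 0.00143668 -0.00157238 -0.11575556] [0.00260886 0.         0.11345653]
at [0.6421 0.0173 0.2863] yaw -0.085 -> shift [-0.0001  0.074  -0.0006] twist -0.0
```

Request:
apply_moves(steps=[0,0.01,0,0,0,-0.001,0.025,0,0,0,-0.001,0.04,0,0,0,-0.002,0.055,0,0,0,-0.002,0.067,0,0,0,-0.002,0.073,0,0,0,-0.002,0.074,0,0,0,-0.002,0.074,0,0,0,-0.002,0.074,0,0,0], force=60)

```text
time_s: 26.0
tool_pos: [0.6348, -0.055, 0.2877]
tool_rot: [-3.14, -0.0, -0.084]
ft_force: [-0.3, -0.1, -0.4]
gripper_width: 0.264
```

```bash
python3 sn.py side s31 100 280 300 480; python3 sn.py wrist w31 160 260 260 400
```

```text
26.0 [ 0.6348 -0.055   0.2877] [-3.14  -0.    -0.084] F [-0.3 -0.1 -0.4] w 0.0225 q7 -1.62
scale 3.2222222222222223
26.05 [ 0.6348 -0.0547  0.2877] [-3.14  -0.    -0.083] F [0.4 0.1 0.1] w 0.0231 q7 -1.62
scale 4
```

```bash
python3 - <<'E'
from h import *
t=tool();w,_=shot("wrist");print(t)
for u,v in [(322,204.5),(322,223),(322,192.5),(322,235),(283,204),(283,222.5),(353,204),(354,224)]: print(u,v,onz(w,u,v,.14,t))
print("tip",onz(w,321.7,223,.17,t))
E
```

```text
(array([ 0.63481986, -0.05475352,  0.28763908]), array([-3.14070111e+00, -1.56929735e-05, -8.32911333e-02]))
322 204.5 [ 0.64449975 -0.05764474  0.14      ]
322 223 [ 0.62792042 -0.05628232  0.14      ]
322 192.5 [ 0.65507584 -0.05851524  0.14      ]
322 235 [ 0.61694946 -0.05538221  0.14      ]
283 204 [ 0.64787184 -0.02371647  0.14      ]
283 222.5 [ 0.63128152 -0.02193157  0.14      ]
353 204 [ 0.64278172 -0.08467477  0.14      ]
354 224 [ 0.62470747 -0.08444631  0.14      ]
tip [ 0.63540229 -0.05655084  0.17      ]
```

Request:
apply_moves(steps=[0,0,0.012,0,0,0,0,0.024,0,0,0,0,0.036,0,0,0,0,0.048,0,0,0,0,0.06,0,0,0,0,0.075,0,0,0,0,0.09,0,0,0,0,0.105,0,0,0,0,0.12,0,0,0,0,0.132,0,0,0,0,0.14,0,0,0,0,0.145,0,0,0,0,0.148,0,0,0,0,0.148,0,0], force=60)

```text
time_s: 27.32
tool_pos: [0.6347, -0.0559, 0.1395]
tool_rot: [-3.142, 0.0, -0.085]
ft_force: [0.4, -0.4, -1.0]
gripper_width: 0.267
```

```bash
python3 sn.py side s32 160 300 340 460; python3 sn.py wrist w32 0 480 0 640
```

```text
27.32 [ 0.6347 -0.0559  0.1395] [-3.142  0.    -0.085] F [ 0.4 -0.4 -1. ] w 0.0228 q7 -1.62
scale 4
27.37 [ 0.635  -0.0561  0.14  ] [-3.142e+00 -1.000e-03 -8.500e-02] F [-0.5  0.  -0.7] w 0.0228 q7 -1.62
scale 1.2083333333333333
```

Request:
apply_moves(steps=[0,0,0.003,0,0,0,0,0.005,0,0,0,0,0.0065,0,0,0,0,0.0065,0,0], force=60)

```text
time_s: 27.75
tool_pos: [0.6344, -0.0562, 0.1329]
tool_rot: [3.142, 0.0, -0.085]
ft_force: [-0.1, -0.0, -0.6]
gripper_width: 0.267
```

```bash
python3 sn.py side s33 160 300 340 460
```

```text
27.75 [ 0.6344 -0.0562  0.1329] [ 3.142  0.    -0.085] F [-0.1 -0.  -0.6] w 0.0228 q7 -1.62
scale 4
```

Request:
apply_moves(steps=[0,0,0.001,0,0,0,0,0.002,0,0,0,0,0.002,0,0], force=60)

```text
time_s: 28.05
tool_pos: [0.6345, -0.0563, 0.1323]
tool_rot: [3.141, -0.0, -0.085]
ft_force: [-2.4, 0.2, 6.2]
gripper_width: 0.264
```

Request:
apply_moves(steps=[0,0,0,0,0.022,0,0,0,0,0.024,0,0,0,0,0.025,0,0,0,0,0.0255,0,0,0,0,0.026,0,0,0,0,0.027,0,0,0,0,0.03,0,0,0,0,0.036,0,0,0,0,0.044,0,0,0,0,0.05,0,0,0,0,0.05], force=20)

```text
time_s: 28.97
tool_pos: [0.6347, -0.0562, 0.1311]
tool_rot: [3.142, -0.0, -0.085]
ft_force: [0.1, 1.2, 0.2]
gripper_width: 0.584
```

```bash
python3 sn.py side s34 160 300 340 460;python3 sn.py wrist w34 0 480 0 640
```

```text
28.97 [ 0.6347 -0.0562  0.1311] [ 3.142 -0.    -0.085] F [0.1 1.2 0.2] w 0.0499 q7 -1.62
scale 4
29.02 [ 0.6347 -0.0562  0.1311] [ 3.142  0.    -0.085] F [ 0.1 -0.6  0.6] w 0.0502 q7 -1.62
scale 1.2083333333333333
```

Request:
apply_moves(steps=[0,0,-0.01,0,0.055,0,0,-0.03,0,0.055,0,0,-0.06,0,0.055,0,0,-0.09,0,0.055,0,0,-0.12,0,0.055,0,0,-0.13,0,0.055])

```text
time_s: 29.57
tool_pos: [0.6374, -0.0566, 0.2671]
tool_rot: [-3.141, -0.009, -0.086]
ft_force: [1.4, -0.5, 0.7]
gripper_width: 0.642
```

```bash
python3 -c "
from h import *
st();go(.561,.178,.22,1.486)"; python3 sn.py side s35 160 300 340 460
```

```text
29.57 [ 0.6374 -0.0566  0.2671] [-3.141 -0.009 -0.086] F [ 1.4 -0.5  0.7] w 0.0549 q7 -1.62
at [ 0.6374 -0.0566  0.2671] yaw -0.086 -> shift [-0.0966 -0.2272  0.0462] twist 1.57
29.57 [ 0.6374 -0.0566  0.2671] [-3.141 -0.009 -0.086] F [ 1.4 -0.5  0.7] w 0.0549 q7 -1.62
scale 4
```

Request:
apply_moves(steps=[-0.0966,-0.227,0.046,-1.57,0.03,-0.0966,-0.227,0.046,-1.57,0.03,-0.0966,-0.227,0.046,-1.57,0.03,-0.0966,-0.227,0.046,-1.57,0.03,-0.0966,-0.227,0.046,-1.57,0.03,-0.0966,-0.227,0.046,-1.57,0.03,-0.0966,-0.227,0.046,-1.57,0.03,-0.0966,-0.227,0.046,-1.57,0.03,-0.0966,-0.227,0.046,-1.57,0.03,-0.0966,-0.227,0.046,-1.57,0.03,-0.0966,-0.227,0.046,-1.57,0.03,-0.0966,-0.227,0.046,-1.57,0.03,-0.0966,-0.227,0.046,-1.57,0.03,-0.0966,-0.227,0.046,-1.57,0.03,-0.0966,-0.227,0.046,-1.57,0.03,-0.0966,-0.227,0.046,-1.57,0.03])

```text
time_s: 30.95
tool_pos: [0.5574, 0.178, 0.2148]
tool_rot: [-3.141, 0.001, 1.483]
ft_force: [-0.3, -0.1, -0.4]
gripper_width: 0.344
```

```bash
python3 sn.py wrist w36 0 480 0 640;python3 sn.py side s36 100 280 260 460
```

```text
30.95 [0.5574 0.178  0.2148] [-3.141e+00  1.000e-03  1.483e+00] F [-0.3 -0.1 -0.4] w 0.0294 q7 -0.77
scale 1.2083333333333333
31.0 [0.5575 0.1781 0.2149] [-3.141  0.     1.483] F [ 0.6  0.2 -0.3] w 0.0302 q7 -0.77
scale 3.2222222222222223
```

```bash
python3 - <<'E'
from h import *
t=tool();w,_=shot("wrist")
a=onz(w,329.5,162,.147,t);b=onz(w,328.5,310,.147,t);m=(a+b)/2;d=a-b;print(a,b,m,np.linalg.norm(d),"yaw",np.arctan2(-d[0],d[1]))
f=onz(w,388,180,.169,t);f2=onz(w,402,64,.169,t);print("front",f,f2)
go(m[0],m[1],.106,np.arctan2(-d[0],d[1])+np.pi/2)
E
```

```text
[0.56816179 0.23009664 0.147     ] [0.55909953 0.12591155 0.147     ] [0.56363066 0.17800409 0.147     ] 0.10457848033176523 yaw -0.08676395718486193
front [0.60146039 0.21870452 0.169     ] [0.61481351 0.28728719 0.169     ]
at [0.5576 0.1783 0.2151] yaw 1.484 -> shift [0.0003 0.006  0.1091] twist 0.0
```

Request:
apply_moves(steps=[0,0.005,0.0,0,0.03,0,0.005,0.02,0,0.03,0,0.005,0.04,0,0.03,0,0.005,0.06,0,0.03,0,0.005,0.08,0,0.03,0,0.005,0.095,0,0.03,0,0.005,0.107,0,0.03,0,0.005,0.107,0,0.03])

```text
time_s: 31.77
tool_pos: [0.5614, 0.177, 0.1057]
tool_rot: [-3.138, 0.002, 1.485]
ft_force: [0.1, -0.3, -0.8]
gripper_width: 0.35
```

```bash
python3 sn.py wrist w37 0 480 0 640;python3 sn.py side s37 100 280 260 460
```

```text
31.77 [0.5614 0.177  0.1057] [-3.138e+00  2.000e-03  1.485e+00] F [ 0.1 -0.3 -0.8] w 0.0299 q7 -0.83
scale 1.2083333333333333
31.82 [0.5622 0.1774 0.1071] [-3.140e+00  1.000e-03  1.485e+00] F [ 0.1 -0.2  0.3] w 0.0294 q7 -0.83
scale 3.2222222222222223
```

Request:
apply_moves(steps=[0,0,0,0,0.02,0,0,0,0,0.0,0,0,0,0,0.0,0,0,0,0,0.0,0,0,0,0,0.0,0,-0.005,0,0,0.0,0,-0.01,0,0,0.0,0,-0.015,0,0,0.0,0,-0.02,0,0,0.0], force=60)

```text
time_s: 32.62
tool_pos: [0.5442, 0.18, 0.1093]
tool_rot: [3.138, -0.002, 1.484]
ft_force: [2.4, -0.2, 5.1]
gripper_width: 0.103
```

Request:
apply_moves(steps=[0,-0.01,0,0,0.0,0,-0.022,0,0,0.0,0,-0.034,0,0,0.0,0,-0.046,0,0,0.0,0,-0.058,0,0,0.0,0,-0.07,0,0,0.0,0,-0.082,0,0,0.0,0,-0.094,0,0,0.0,0,-0.106,0,0,0.0,0,-0.118,0,0,0.0,0,-0.128,0,0,0.0,0,-0.135,0,0,0.0,0,-0.138,0,0,0.0,0,-0.14,0,0,0.0,0,-0.14,0,0,0.0], force=60)

```text
time_s: 33.87
tool_pos: [0.4039, 0.1932, 0.1093]
tool_rot: [3.139, -0.003, 1.486]
ft_force: [-0.3, 1.1, 9.4]
gripper_width: 0.095
```

```bash
python3 sn.py top t38 100 300 180 380;python3 sn.py side s38 100 280 260 460
```

```text
33.87 [0.4039 0.1932 0.1093] [ 3.139e+00 -3.000e-03  1.486e+00] F [-0.3  1.1  9.4] w 0.0081 q7 -1.08
scale 2.9
33.92 [0.4039 0.1932 0.1093] [ 3.139e+00 -3.000e-03  1.486e+00] F [-0.3  1.8 10.5] w 0.0086 q7 -1.08
scale 3.2222222222222223
```

Request:
apply_moves(steps=[0,0,0,0,0.02,0,0,0,0,0.03,0,0,0,0,0.03,0,0,0,0,0.03,0,0,-0.02,0,0.03,0,0,-0.05,0,0.03,0,0,-0.08,0,0.03,0,0,-0.12,0,0.03,0,0,-0.15,0,0.03,0,0,-0.15,0,0.03], force=60)

```text
time_s: 34.8
tool_pos: [0.4061, 0.1935, 0.2632]
tool_rot: [3.133, -0.006, 1.484]
ft_force: [0.9, 0.8, -0.2]
gripper_width: 0.346
```

```bash
python3 -c "
from h import *
st();go(.50,-.15,.2,-.085)"
```

```text
34.8 [0.4061 0.1935 0.2632] [ 3.133 -0.006  1.484] F [ 0.9  0.8 -0.2] w 0.0296 q7 -0.9
at [0.4061 0.1935 0.2632] yaw 1.484 -> shift [-0.3345  0.1227  0.0623] twist 1.569
```

```bash
python3 -c "
from h import *
go(.5165,-.2335,.16,-.206)"
```

```text
at [0.4061 0.1935 0.2632] yaw 1.484 -> shift [-0.4165  0.146   0.102 ] twist -1.451
```

Request:
apply_moves(steps=[-0.416,0.146,0.05,-1.45,0.05,-0.416,0.146,0.05,-1.45,0.05,-0.416,0.146,0.05,-1.45,0.05,-0.416,0.146,0.05,-1.45,0.05,-0.416,0.146,0.05,-1.45,0.05,-0.416,0.146,0.05,-1.45,0.05,-0.416,0.146,0.05,-1.45,0.05,-0.416,0.146,0.05,-1.45,0.05,-0.416,0.146,0.05,-1.45,0.05,-0.416,0.146,0.05,-1.45,0.05,-0.416,0.146,0.05,-1.45,0.05,-0.416,0.146,0.05,-1.45,0.05,-0.416,0.146,0.08,-1.45,0.05,-0.416,0.146,0.102,-1.45,0.05,-0.416,0.146,0.102,-1.45,0.05,-0.416,0.146,0.102,-1.45,0.05])

```text
time_s: 36.13
tool_pos: [0.5117, -0.2353, 0.1551]
tool_rot: [3.141, -0.003, 2.935]
ft_force: [1.4, -0.3, 0.3]
gripper_width: 0.586
```

```bash
python3 sn.py wrist w40 0 480 0 640;python3 sn.py side s40 130 480 180 480;python3 sn.py top t40 160 310 200 380
```

```text
36.13 [ 0.5117 -0.2353  0.1551] [ 3.141e+00 -3.000e-03  2.935e+00] F [ 1.4 -0.3  0.3] w 0.0501 q7 1.08
scale 1.2083333333333333
36.18 [ 0.5131 -0.2352  0.1564] [ 3.141 -0.     2.935] F [ 0.6 -0.4  0.7] w 0.0497 q7 1.08
scale 1.6571428571428573
36.23 [ 0.5138 -0.2352  0.1572] [3.142e+00 1.000e-03 2.935e+00] F [ 1.1 -0.2  0.7] w 0.0501 q7 1.08
scale 3.8666666666666667
```

```bash
python3 - <<'E'
from h import *
t=tool();c,_=shot("top");w,_=shot("wrist")
k=3.8667;P=lambda x,y:onz(c,(x+.5)/k-.5+200,(y+.5)/k-.5+160,.122)
a=[P(33,316),P(330,341),P(28,363),P(327,386)]
for q in a: print(np.round(q,4))
l=(a[0]+a[2])/2;r=(a[1]+a[3])/2;m=(l+r)/2;d=l-r;yaw=np.arctan2(-d[0],d[1]);print("rack",m,"len",np.linalg.norm(d),"gapc",np.linalg.norm(a[0]-a[2]),yaw)
s,_=shot("side");k=1.65714
for n,tb in (("s0",(260,361)),("s1",(271,428)),("s2",(324,490))):
    u=((tb[0]+.5)/k-.5+180,(tb[1]+.5)/k-.5+130);print(n,onz(s,*u,.024))
for n,b,tp in (("s0",(324,226),(324,80)),("s1",(227,243),(205,105)),("s2",(165,294),(116,180))):
    B=onz(w,*b,.024,t);T=onz(w,*tp,.006,t);print(n,B,"head",np.arctan2(*(B-T)[1::-1]))
st();go(.516,-.2335,-.018)
E
```

```text
[0.5354 0.2744 0.122 ]
[0.5173 0.0881 0.122 ]
[0.5055 0.2767 0.122 ]
[0.4886 0.0901 0.122 ]
rack [0.51170882 0.18233579 0.122     ] len 0.18726065978485554 gapc 0.03003914490005405 -0.0933957297542531
s0 [ 0.51674088 -0.23031356  0.024     ]
s1 [ 0.51492006 -0.31754592  0.024     ]
s2 [ 0.55251529 -0.39055302  0.024     ]
s0 [ 0.52087368 -0.23408788  0.024     ] head -0.20634439950923175
s1 [ 0.5183018  -0.32011024  0.024     ] head -0.046461558879156775
s2 [ 0.55478683 -0.39655943  0.024     ] head 0.21058552366072572
36.43 [ 0.5138 -0.2355  0.1574] [-3.141e+00  2.000e-03  2.935e+00] F [-0.2 -0.1  0.1] w 0.0502 q7 1.08
at [ 0.5138 -0.2355  0.1574] yaw 2.935 -> shift [-0.0014  0.0025  0.1754] twist 0
```

Request:
apply_moves(steps=[-0.0027,0.0026,0.03,0,0.05,-0.0027,0.0026,0.065,0,0.05,-0.0027,0.0026,0.1,0,0.05,-0.0027,0.0026,0.13,0,0.05,-0.0027,0.0026,0.15,0,0.05,-0.0027,0.0026,0.165,0,0.05,-0.0027,0.0026,0.172,0,0.05,-0.0027,0.0026,0.176,0,0.05,-0.0027,0.0026,0.176,0,0.05,-0.0027,0.0026,0.176,0,0.04,-0.0027,0.0026,0.176,0,0.032,-0.0027,0.0026,0.176,0,0.027,-0.0027,0.0026,0.176,0,0.022,-0.0027,0.0026,0.176,0,0.015,-0.0027,0.0026,0.176,0,0.0,-0.0027,0.0026,0.176,0,0.0], force=60)

```text
time_s: 37.77
tool_pos: [0.5173, -0.2338, -0.0191]
tool_rot: [-3.141, 0.002, 2.935]
ft_force: [1.1, -1.6, 5.6]
gripper_width: 0.269
```

Request:
apply_moves(steps=[0,0,-0.005,0,0,0,0,-0.015,0,0,0,0,-0.03,0,0,0,0,-0.045,0,0,0,0,-0.06,0,0,0,0,-0.075,0,0,0,0,-0.09,0,0,0,0,-0.105,0,0,0,0,-0.12,0,0,0,0,-0.13,0,0,0,0,-0.135,0,0,0,0,-0.135,0,0], force=60)

```text
time_s: 38.77
tool_pos: [0.5165, -0.2336, 0.1162]
tool_rot: [-3.141, 0.001, 2.935]
ft_force: [0.8, -0.2, -0.8]
gripper_width: 0.269
```

```bash
python3 sn.py side s41 200 440 220 480;python3 sn.py wrist w41 0 480 0 640
```

```text
38.77 [ 0.5165 -0.2336  0.1162] [-3.141e+00  1.000e-03  2.935e+00] F [ 0.8 -0.2 -0.8] w 0.023 q7 1.02
scale 2.4166666666666665
38.82 [ 0.516  -0.2336  0.1153] [-3.141  0.     2.935] F [ 0.7  0.8 -1.3] w 0.023 q7 1.02
scale 1.2083333333333333
```

Request:
apply_moves(steps=[0,0,0,0,0.023,0,0,0,0,0.024,0,0,0,0,0.0245,0,0,0,0,0.0247,0,0,0,0,0.0247,0,0,0,0,0.0247,0,0,0,0,0.0249,0,0,0,0,0.0249,0,0,0,0,0.0249,0,0,0,0,0.025,0,0,0,0,0.025,0,0,0,0,0.025,0,0,0,0,0.0251,0,0,0,0,0.0251,0,0,0,0,0.0251,0,0,0,0,0.0252,0,0,0,0,0.0252,0,0,0,0,0.0252], force=2)

```text
time_s: 40.37
tool_pos: [0.5162, -0.2335, 0.1152]
tool_rot: [-3.142, -0.0, 2.935]
ft_force: [-0.4, -0.1, 0.2]
gripper_width: 0.291
```

```bash
python3 sn.py side s42 240 380 250 430
```

```text
40.37 [ 0.5162 -0.2335  0.1152] [-3.142 -0.     2.935] F [-0.4 -0.1  0.2] w 0.0249 q7 1.02
scale 4
```

Request:
apply_moves(steps=[0,0,0,0,0.0253,0,0,0,0,0.0253,0,0,0,0,0.0253,0,0,0,0,0.0254,0,0,0,0,0.0254,0,0,0,0,0.0254,0,0,0,0,0.0255,0,0,0,0,0.0255,0,0,0,0,0.0255,0,0,0,0,0.0255], force=2)

```text
time_s: 41.25
tool_pos: [0.5162, -0.2335, 0.1152]
tool_rot: [-3.142, 0.0, 2.935]
ft_force: [-0.0, 0.0, -1.3]
gripper_width: 0.302
```

```bash
python3 sn.py side s43 240 380 250 430; python3 -c "
from h import *
c,t=shot('side');b=t[0]+[0,0,.0415]
for d in (0,.033,.128): u=proj(c,b-[0,0,d]);print((u[0]-250)*4,(u[1]-240)*4)"
```

```text
41.25 [ 0.5162 -0.2335  0.1152] [-3.142  0.     2.935] F [-0.   0.  -1.3] w 0.0257 q7 1.02
scale 4
349.112608692918 214.4831548120319
348.45456066653196 273.78190892724456
346.73216952674056 428.99193098232627
```

Request:
apply_moves(steps=[0,0,0,0,0.0256,0,0,0,0,0.0256,0,0,0,0,0.0256,0,0,0,0,0.0256,0,0,0,0,0.025,0,0,0,0,0.024,0,0,0,0,0.022,0,0,0,0,0.0,0,0,0,0,0.0,0,0,0,0,0.0], force=60)

```text
time_s: 42.18
tool_pos: [0.5162, -0.2335, 0.1152]
tool_rot: [-3.142, 0.0, 2.935]
ft_force: [-0.4, -0.6, -0.7]
gripper_width: 0.267
```

```bash
python3 sn.py side s44 240 380 250 430; python3 sn.py wrist w44 0 480 0 640
```

```text
42.18 [ 0.5162 -0.2335  0.1152] [-3.142  0.     2.935] F [-0.4 -0.6 -0.7] w 0.0228 q7 1.02
scale 4
42.23 [ 0.5162 -0.2335  0.1152] [-3.142  0.     2.935] F [ 0.3 -1.  -1.5] w 0.0227 q7 1.02
scale 1.2083333333333333
```

```bash
cat >> h.py <<'E'
def ony(c,u,v,y):
    o,d=ray(c,u,v);return o+d*(y-o[1])/d[1]
E
python3 - <<'E'
from h import *
t=tool();s,_=shot("side")
for p in [(358,306),(361,405),(361,432)]: print(ony(s,p[0]/4-.4+250,p[1]/4-.4+240,-.2335)-t[0])
w,_=shot("wrist");print(onz(w,321,247,.033,t)-t[0], Rn.from_euler('xyz',t[1]).as_matrix().T@(onz(w,321,247,.033,t)-t[0]))
go(.5117-.06*np.sin(-.087)*1,.1823+.058,.30,-.087)
E
```

```text
[ 3.56469555e-03  2.17735090e-05 -9.68748760e-03]
[ 5.56570455e-03  2.17735090e-05 -7.07003655e-02]
[ 5.77181598e-03  2.17735090e-05 -8.82731132e-02]
[ 0.00818264 -0.00174681 -0.08220894] [-8.36186116e-03 -2.22846577e-05  8.22094612e-02]
at [ 0.5162 -0.2335  0.1152] yaw 2.935 -> shift [ 0.0966  0.4638 -0.1848] twist -0.12
```

```bash
python3 -c "
from h import *
go(.5117,.2403,.29,-.087)"
```

```text
at [ 0.5162 -0.2335  0.1152] yaw 2.935 -> shift [ 0.1017  0.4628 -0.1748] twist -0.12
```

Request:
apply_moves(steps=[0,0,-0.02,0,0,0,0,-0.045,0,0,0,0,-0.07,0,0,0,0,-0.095,0,0,0,0,-0.12,0,0,0,0,-0.145,0,0,0.005,0.01,-0.165,0,0,0.01,0.03,-0.175,0,0,0.015,0.055,-0.175,-0.01,0,0.02,0.085,-0.175,-0.02,0,0.025,0.115,-0.175,-0.03,0,0.03,0.145,-0.175,-0.04,0,0.036,0.175,-0.175,-0.05,0,0.042,0.205,-0.175,-0.06,0,0.048,0.235,-0.175,-0.07,0,0.056,0.265,-0.175,-0.08,0,0.064,0.295,-0.175,-0.09,0,0.072,0.325,-0.175,-0.1,0], force=60)

```text
time_s: 43.88
tool_pos: [0.512, 0.1008, 0.2902]
tool_rot: [-3.141, 0.0, 3.035]
ft_force: [0.7, 0.4, -0.9]
gripper_width: 0.264
```

```bash
python3 -c "
from h import *
st();go(.5117,.2403,.29,-.087)"
```

```text
43.88 [0.512  0.1008 0.2902] [-3.141  0.     3.035] F [ 0.7  0.4 -0.9] w 0.0226 q7 0.68
at [0.512  0.1008 0.2902] yaw 3.035 -> shift [0.0151 0.1387 0.0002] twist -0.019
```

Request:
apply_moves(steps=[0.003,0.025,0,0,0,0.006,0.055,0,-0.01,0,0.009,0.085,0,-0.015,0,0.012,0.11,0,-0.019,0,0.014,0.128,0,-0.019,0,0.015,0.138,0,-0.019,0,0.015,0.139,0,-0.019,0,0.015,0.139,0,-0.019,0,0.015,0.139,0,-0.019,0], force=60)

```text
time_s: 44.63
tool_pos: [0.5127, 0.2372, 0.2899]
tool_rot: [-3.14, 0.0, 3.052]
ft_force: [-0.1, 0.2, -1.1]
gripper_width: 0.264
```

```bash
python3 sn.py side s45 60 260 240 460; python3 sn.py wrist w45 0 480 0 640;python3 sn.py top t45 160 310 200 380
```

```text
44.63 [0.5127 0.2372 0.2899] [-3.14   0.     3.052] F [-0.1  0.2 -1.1] w 0.0226 q7 0.48
scale 2.9
44.68 [0.5128 0.237  0.2899] [-3.14   0.     3.051] F [ 0.3 -0.2 -1. ] w 0.0226 q7 0.48
scale 1.2083333333333333
44.73 [0.5128 0.2372 0.29  ] [-3.14   0.     3.051] F [-0.2 -0.2 -0.6] w 0.0232 q7 0.48
scale 3.8666666666666667
```

```bash
python3 - <<'E'
from h import *
t=tool();w,_=shot("wrist","w46");s,_=shot("side")
L=[onz(w,u,v,.122,t) for u,v in [(171,201),(365,200),(172,232),(365,232)]]
for q in L:print(np.round(q,4))
m=np.mean(L,0);d=(L[1]+L[3]-L[0]-L[2])/2;print("rack",m,np.linalg.norm(d),np.arctan2(-d[0],d[1]))
y=t[0][1]
for p in [(199,157),(204.5,235),(204,262)]: print("side",ony(s,p[0]/2.9-.33+240,p[1]/2.9-.33+60,y)-t[0])
x,e=tri([ray(s,204.5/2.9-.33+240,240/2.9-.33+60),ray(w,320.5,247,t)]);print("drop",x,x-t[0],e)
cv2.imwrite("pics/w46c.png",cv2.resize(w["img"][180:300,220:400],None,fx=4.2,fy=4.2))
E
```

```text
[0.4886 0.0924 0.122 ]
[0.5064 0.279  0.122 ]
[0.5197 0.0874 0.122 ]
[0.5372 0.2771 0.122 ]
rack [0.51297526 0.1839938  0.122     ] 0.18899548691724827 -0.09334498823486735
side [4.75094196e-03 5.55111512e-17 1.84295636e-03]
side [ 7.42009687e-03  5.55111512e-17 -6.39020199e-02]
side [ 6.37717803e-03  5.55111512e-17 -8.76594739e-02]
drop [0.51840571 0.23663612 0.22157513] [ 0.00563164 -0.00079001 -0.06846922] [np.float64(0.001691340097873567), np.float64(0.0016913400978736885)]
```

Request:
apply_moves(steps=[0.001,0,0.01,0,0,0.001,0,0.025,0,0,0.001,0,0.04,0,0,0.001,0,0.055,0,0,0.001,0,0.065,0,0,0.001,0,0.072,0,0,0.001,0,0.075,0,0,0.001,0,0.075,0,0], force=60)

```text
time_s: 45.55
tool_pos: [0.5111, 0.2391, 0.2146]
tool_rot: [-3.141, -0.001, 3.054]
ft_force: [0.4, -0.7, -0.8]
gripper_width: 0.266
```

```bash
python3 sn.py side s47 80 260 260 380; python3 sn.py wrist w47 160 320 200 420
```

```text
45.55 [0.5111 0.2391 0.2146] [-3.141e+00 -1.000e-03  3.054e+00] F [ 0.4 -0.7 -0.8] w 0.0227 q7 0.4
scale 3.2222222222222223
45.6 [0.5115 0.2394 0.2153] [3.141 0.    3.054] F [-0.1 -0.1 -0.4] w 0.0227 q7 0.4
scale 3.5454545454545454
```

Request:
apply_moves(steps=[0,0,0.01,0,0,0,0,0.02,0,0,0,0,0.03,0,0,0,0,0.04,0,0,0,0,0.05,0,0,0,0,0.06,0,0,0,0,0.07,0,0,0,0,0.08,0,0,0,0,0.088,0,0,0,0,0.094,0,0,0,0,0.096,0,0,0,0,0.096,0,0], force=60)

```text
time_s: 46.65
tool_pos: [0.5111, 0.2392, 0.1187]
tool_rot: [-3.141, -0.001, 3.054]
ft_force: [-0.4, -0.3, -0.7]
gripper_width: 0.265
```

```bash
python3 sn.py side s48 80 260 260 380; python3 sn.py wrist w48 160 320 200 420
```

```text
46.65 [0.5111 0.2392 0.1187] [-3.141e+00 -1.000e-03  3.054e+00] F [-0.4 -0.3 -0.7] w 0.0226 q7 0.29
scale 3.2222222222222223
46.7 [0.5114 0.2394 0.1192] [3.141 0.    3.054] F [ 0.8 -0.3 -0.8] w 0.0232 q7 0.29
scale 3.5454545454545454
```

Request:
apply_moves(steps=[0,0,0.003,0,0,0,0,0.005,0,0,0,0,0.006,0,0,0,0,0.006,0,0], force=60)

```text
time_s: 47.08
tool_pos: [0.5119, 0.2393, 0.1135]
tool_rot: [3.141, 0.001, 3.054]
ft_force: [-0.1, -0.1, 2.3]
gripper_width: 0.268
```

Request:
apply_moves(steps=[0,0,0.001,0,0,0,0,0.002,0,0], force=60)

```text
time_s: 47.25
tool_pos: [0.5131, 0.2394, 0.1128]
tool_rot: [3.141, 0.004, 3.053]
ft_force: [-1.0, -3.0, 18.2]
gripper_width: 0.268
```

Collar is on the rails. Releasing gently and rising.

Request:
apply_moves(steps=[0,0,-0.0015,0,0.022,0,0,-0.0015,0,0.024,0,0,-0.0015,0,0.025,0,0,-0.0015,0,0.026,0,0,-0.0015,0,0.027,0,0,-0.0015,0,0.03,0,0,-0.0015,0,0.036,0,0,-0.0015,0,0.036,0,0,-0.0015,0,0.036,0,0,-0.02,0,0.036,0,0,-0.045,0,0.036,0,0,-0.075,0,0.036,0,0,-0.105,0,0.036,0,0,-0.125,0,0.036,0,0,-0.135,0,0.036,0,0,-0.135,0,0.036], force=20)

```text
time_s: 48.58
tool_pos: [0.5123, 0.2402, 0.2482]
tool_rot: [3.139, 0.004, 3.053]
ft_force: [0.2, -0.1, 0.2]
gripper_width: 0.422
```

```bash
python3 sn.py side s49 100 280 240 420; python3 sn.py wrist w49 0 480 0 640
python3 -c "
from h import *
go(.515,-.3175,.16,-.035)"
```

```text
48.58 [0.5123 0.2402 0.2482] [3.139 0.004 3.053] F [ 0.2 -0.1  0.2] w 0.0361 q7 0.44
scale 3.2222222222222223
48.63 [0.5116 0.2393 0.2464] [3.141e+00 1.000e-03 3.054e+00] F [ 1.  -0.8 -0.1] w 0.0363 q7 0.44
scale 1.2083333333333333
at [0.511  0.2386 0.2452] yaw 3.054 -> shift [-0.0529 -0.5535  0.0859] twist -0.053
```

Request:
apply_moves(steps=[-0.053,-0.553,0.0,-0.053,0.05,-0.053,-0.553,0.0,-0.053,0.05,-0.053,-0.553,0.0,-0.053,0.05,-0.053,-0.553,0.0,-0.053,0.05,-0.053,-0.553,0.0,-0.053,0.05,-0.053,-0.553,0.0,-0.053,0.05,-0.053,-0.553,0.0,-0.053,0.05,-0.053,-0.553,0.0,-0.053,0.05,-0.053,-0.553,0.0,-0.053,0.05,-0.053,-0.553,0.0,-0.053,0.05,-0.053,-0.553,0.0,-0.053,0.05,-0.053,-0.553,0.03,-0.053,0.05,-0.053,-0.553,0.06,-0.053,0.05,-0.053,-0.553,0.09,-0.053,0.05,-0.053,-0.553,0.1,-0.053,0.05,-0.053,-0.553,0.1,-0.053,0.05,-0.053,-0.553,0.1,-0.053,0.05,-0.053,-0.553,0.1,-0.053,0.05])

```text
time_s: 50.18
tool_pos: [0.5167, -0.3144, 0.1469]
tool_rot: [3.14, 0.001, 3.109]
ft_force: [0.4, -0.0, 0.6]
gripper_width: 0.585
```

```bash
python3 sn.py side s50 280 480 200 420; python3 sn.py wrist w50 0 480 0 640
```

```text
50.18 [ 0.5167 -0.3144  0.1469] [3.140e+00 1.000e-03 3.109e+00] F [ 0.4 -0.   0.6] w 0.05 q7 1.37
scale 2.9
50.23 [ 0.5173 -0.3145  0.1478] [3.141e+00 3.000e-03 3.109e+00] F [0.6 0.6 0.5] w 0.0503 q7 1.37
scale 1.2083333333333333
```

```bash
python3 - <<'E'
from h import *
s,_=shot("side");
t=tool();w,_=shot("wrist","w51")
cv2.imwrite("pics/w51c.png",cv2.resize(w["img"][60:260,240:400],None,fx=3,fy=3))
u=(417/2.9-.33+200,311/2.9-.33+280);x,e=tri([ray(s,*u),ray(w,316,220,t)]);print(x,e,onz(w,316,220,.024,t),onz(s,*u,.024))
B=onz(w,316,220,.024,t);T=onz(w,316,70,.006,t);print(np.arctan2(*(B-T)[1::-1]))
st();go(.515,-.3178,-.0185,-.035)
E
```

```text
[ 0.51476622 -0.31908453  0.02906706] [np.float64(3.7686740993435276e-05), np.float64(3.768674099349498e-05)] [ 0.51595934 -0.31918992  0.024     ] [ 0.51548911 -0.31530756  0.024     ]
-0.0322524397452655
50.38 [ 0.5169 -0.3155  0.148 ] [-3.141e+00  3.000e-03  3.108e+00] F [-0.7  1.1 -0.2] w 0.0498 q7 1.37
at [ 0.5169 -0.3155  0.148 ] yaw 3.108 -> shift [ 0.0023 -0.0022  0.1665] twist 0.002
```

Request:
apply_moves(steps=[0.001,-0.003,0.03,0,0.05,0.001,-0.003,0.065,0,0.05,0.001,-0.003,0.1,0,0.05,0.001,-0.003,0.125,0,0.05,0.001,-0.003,0.145,0,0.05,0.001,-0.003,0.158,0,0.05,0.001,-0.003,0.166,0,0.05,0.001,-0.003,0.166,0,0.05,0.001,-0.003,0.166,0,0.05,0.001,-0.003,0.166,0,0.04,0.001,-0.003,0.166,0,0.032,0.001,-0.003,0.166,0,0.027,0.001,-0.003,0.166,0,0.022,0.001,-0.003,0.166,0,0.015,0.001,-0.003,0.166,0,0.0,0.001,-0.003,0.166,0,0.0], force=60)

```text
time_s: 51.72
tool_pos: [0.5157, -0.3196, -0.0191]
tool_rot: [-3.141, 0.002, 3.107]
ft_force: [1.2, -0.5, 4.5]
gripper_width: 0.271
```

Request:
apply_moves(steps=[0,0,-0.005,0,0,0,0,-0.015,0,0,0,0,-0.03,0,0,0,0,-0.045,0,0,0,0,-0.06,0,0,0,0,-0.075,0,0,0,0,-0.09,0,0,0,0,-0.105,0,0,0,0,-0.12,0,0,0,0,-0.13,0,0,0,0,-0.135,0,0,0,0,-0.135,0,0], force=60)

```text
time_s: 52.72
tool_pos: [0.5153, -0.3195, 0.1167]
tool_rot: [-3.141, 0.002, 3.107]
ft_force: [-0.1, -0.1, -1.1]
gripper_width: 0.268
```

```bash
python3 sn.py wrist w52 0 480 0 640
```

```text
52.72 [ 0.5153 -0.3195  0.1167] [-3.141e+00  2.000e-03  3.107e+00] F [-0.1 -0.1 -1.1] w 0.0229 q7 1.34
scale 1.2083333333333333
```

Gripped the same way. Swinging it plumb.

Request:
apply_moves(steps=[0,0,0,0,0.023,0,0,0,0,0.024,0,0,0,0,0.0245,0,0,0,0,0.0247,0,0,0,0,0.0247,0,0,0,0,0.0247,0,0,0,0,0.0249,0,0,0,0,0.0249,0,0,0,0,0.0249,0,0,0,0,0.025,0,0,0,0,0.025,0,0,0,0,0.0251,0,0,0,0,0.0251,0,0,0,0,0.0252,0,0,0,0,0.0252,0,0,0,0,0.0253,0,0,0,0,0.0253,0,0,0,0,0.0254,0,0,0,0,0.0254,0,0,0,0,0.0254], force=2)

```text
time_s: 54.43
tool_pos: [0.5146, -0.3192, 0.1152]
tool_rot: [-3.141, 0.0, 3.107]
ft_force: [-0.7, 0.5, -1.1]
gripper_width: 0.298
```

Request:
apply_moves(steps=[0,0,0,0,0.0255,0,0,0,0,0.0255,0,0,0,0,0.0255,0,0,0,0,0.0255,0,0,0,0,0.0256,0,0,0,0,0.0256,0,0,0,0,0.0256,0,0,0,0,0.0256], force=2)

```text
time_s: 55.1
tool_pos: [0.5145, -0.3193, 0.1152]
tool_rot: [-3.142, -0.0, 3.107]
ft_force: [0.2, 0.6, -0.7]
gripper_width: 0.3
```

```bash
python3 sn.py side s53 290 430 250 430;  python3 -c "
from h import *
c,t=shot('side');b=t[0]+[0,0,.0415]
for d in (0,.033,.128): u=proj(c,b-[0,0,d]);print((u[0]-250)*4,(u[1]-290)*4)"
```

```text
55.1 [ 0.5145 -0.3193  0.1152] [-3.142 -0.     3.107] F [ 0.2  0.6 -0.7] w 0.0256 q7 1.34
scale 4
378.82741546693615 169.26415656122367
377.2807345760118 230.31735219638927
373.27051784036576 388.6153879046526
```

Request:
apply_moves(steps=[0,0,0,0,0.0256,0,0,0,0,0.025,0,0,0,0,0.024,0,0,0,0,0.022,0,0,0,0,0.0,0,0,0,0,0.0,0,0,0,0,0.0], force=60)

```text
time_s: 55.78
tool_pos: [0.5145, -0.3192, 0.1152]
tool_rot: [-3.142, -0.0, 3.107]
ft_force: [0.1, -1.4, -1.9]
gripper_width: 0.271
```

```bash
python3 sn.py side s54 290 430 250 430
python3 -c "
from h import *
go(.5097,.1832,.29,-.087)"
```

```text
55.78 [ 0.5145 -0.3192  0.1152] [-3.142 -0.     3.107] F [ 0.1 -1.4 -1.9] w 0.0231 q7 1.34
scale 4
at [ 0.5146 -0.3192  0.1152] yaw 3.107 -> shift [ 0.0223  0.5019 -0.1748] twist 0.052
```

Request:
apply_moves(steps=[0,0,-0.02,0,0,0,0,-0.045,0,0,0,0,-0.07,0,0,0,0,-0.095,0,0,0,0,-0.12,0,0,0,0,-0.145,0,0,0.001,0.01,-0.165,0,0,0.002,0.03,-0.175,0,0,0.003,0.055,-0.175,0.01,0,0.004,0.085,-0.175,0.01,0,0.006,0.115,-0.175,0.02,0,0.008,0.145,-0.175,0.02,0,0.009,0.175,-0.175,0.03,0,0.01,0.205,-0.175,0.03,0,0.012,0.235,-0.175,0.03,0,0.013,0.265,-0.175,0.04,0,0.014,0.295,-0.175,0.04,0,0.016,0.325,-0.175,0.052,0], force=60)

```text
time_s: 57.33
tool_pos: [0.5096, 0.0076, 0.2903]
tool_rot: [-3.141, 0.0, 3.055]
ft_force: [-0.3, -1.2, 0.0]
gripper_width: 0.267
```

```bash
python3 -c "
from h import *
st();go(.508,.183,.29,-.087)"
```

```text
57.33 [0.5096 0.0076 0.2903] [-3.141  0.     3.055] F [-0.3 -1.2  0. ] w 0.0228 q7 0.86
at [0.5096 0.0076 0.2903] yaw 3.055 -> shift [0.0168 0.1746 0.0003] twist 0.0
```

Request:
apply_moves(steps=[0.003,0.028,0,0,0,0.006,0.056,0,0,0,0.009,0.084,0,0,0,0.012,0.112,0,0,0,0.014,0.138,0,0,0,0.016,0.158,0,0,0,0.017,0.17,0,0,0,0.017,0.174,0,0,0,0.017,0.174,0,0,0,0.017,0.174,0,0,0,0.017,0.174,0,0,0,0.017,0.174,0.04,0,0,0.017,0.174,0.06,0,0,0.017,0.174,0.07,0,0,0.017,0.174,0.075,0,0,0.017,0.174,0.075,0,0,0.017,0.174,0.075,0,0], force=60)

```text
time_s: 58.75
tool_pos: [0.5087, 0.1813, 0.2161]
tool_rot: [3.141, 0.001, 3.054]
ft_force: [-1.0, -1.0, 0.0]
gripper_width: 0.266
```

```bash
python3 sn.py side s55 80 260 260 380; python3 sn.py wrist w55 160 320 200 420
```

```text
58.75 [0.5087 0.1813 0.2161] [3.141e+00 1.000e-03 3.054e+00] F [-1. -1.  0.] w 0.0227 q7 0.47
scale 3.2222222222222223
58.8 [0.5089 0.1815 0.2164] [3.140e+00 2.000e-03 3.054e+00] F [-0.1  1.2 -0.8] w 0.0226 q7 0.47
scale 3.5454545454545454
```

```bash
python3 - <<'E'
from h import *
t=tool();w,_=shot("wrist");s,_=shot("side")
k=3.5454
a=onz(w,321,160+201/k,.122,t);b=onz(w,321,160+333/k,.122,t);print(a,b,(a+b)/2)
zt=t[0][2]-.08
print("drop end wrist",onz(w,321,160+300/k,zt,t)-t[0])
k=3.2222
for p in [(166,345),(166,375),(163,258)]: print(ony(s,p[0]/k+260,p[1]/k+80,t[0][1])-t[0])
t47=(np.array([.5115,.2394,.2153]),np.array([3.141,0,3.054]));k=3.5454
a=onz(w,321,160+215/k,.122,t47);b=onz(w,321,160+349/k,.122,t47);print("47",(a+b)/2, onz(w,321,160+303/k,.135,t47)-t47[0])
st()
E
python3 -c "
import cv2
i=cv2.imread('pics/s55.png');cv2.imwrite('pics/s55d.png',cv2.resize(i[135:220,290:330],None,fx=7,fy=7,interpolation=cv2.INTER_CUBIC))"
```

```text
[0.49806704 0.18260125 0.122     ] [0.52671621 0.18012113 0.122     ] [0.51239163 0.18136119 0.122     ]
drop end wrist [ 0.00598136 -0.00045579 -0.08      ]
[ 0.00652648  0.         -0.08513386]
[ 0.00589823  0.         -0.11071983]
[ 0.00609065  0.         -0.01448695]
47 [0.51772414 0.23889649 0.122     ] [ 0.00651379 -0.00056915 -0.0803    ]
58.95 [0.5087 0.1814 0.2163] [3.141e+00 2.000e-03 3.055e+00] F [ 0.  -0.  -1.2] w 0.023 q7 0.47
```

Request:
apply_moves(steps=[0.0025,0,0.0,0,0,0.0025,0,0.003,0,0,0.0025,0,0.01,0,0,0.0025,0,0.02,0,0,0.0025,0,0.03,0,0,0.0025,0,0.04,0,0,0.0025,0,0.05,0,0,0.0025,0,0.06,0,0,0.0025,0,0.07,0,0,0.0025,0,0.08,0,0,0.0025,0,0.09,0,0,0.0025,0,0.096,0,0,0.0025,0,0.099,0,0,0.0025,0,0.099,0,0], force=60)

```text
time_s: 60.12
tool_pos: [0.5052, 0.181, 0.1155]
tool_rot: [-3.141, -0.001, 3.055]
ft_force: [0.4, -0.7, -2.3]
gripper_width: 0.269
```

```bash
python3 sn.py wrist w56 100 340 160 480; python3 sn.py side s56 80 260 260 380
```

```text
60.12 [0.5052 0.181  0.1155] [-3.141e+00 -1.000e-03  3.055e+00] F [ 0.4 -0.7 -2.3] w 0.0229 q7 0.33
scale 2.4166666666666665
60.17 [0.5055 0.1813 0.116 ] [-3.142 -0.     3.055] F [-0.9  0.8 -1. ] w 0.0225 q7 0.33
scale 3.2222222222222223
```

Request:
apply_moves(steps=[0,0,0.002,0,0,0,0,0.003,0,0,0,0,0.0035,0,0], force=60)

```text
time_s: 60.47
tool_pos: [0.5061, 0.1813, 0.1131]
tool_rot: [3.141, 0.001, 3.055]
ft_force: [0.8, -1.0, 3.7]
gripper_width: 0.265
```

Request:
apply_moves(steps=[0,0,0.001,0,0,0,0,0.001,0,0], force=60)

```text
time_s: 60.63
tool_pos: [0.5069, 0.1813, 0.1128]
tool_rot: [3.141, 0.003, 3.054]
ft_force: [0.9, -0.3, 7.3]
gripper_width: 0.265
```

Request:
apply_moves(steps=[0,0,-0.0015,0,0.022,0,0,-0.0015,0,0.024,0,0,-0.0015,0,0.025,0,0,-0.0015,0,0.026,0,0,-0.0015,0,0.027,0,0,-0.0015,0,0.03,0,0,-0.0015,0,0.036,0,0,-0.0015,0,0.036,0,0,-0.0015,0,0.036,0,0,-0.02,0,0.036,0,0,-0.045,0,0.036,0,0,-0.075,0,0.036,0,0,-0.105,0,0.036,0,0,-0.125,0,0.036,0,0,-0.135,0,0.036,0,0,-0.135,0,0.036,0,0,-0.135,0,0.036], force=20)

```text
time_s: 62.05
tool_pos: [0.5054, 0.1807, 0.2461]
tool_rot: [-3.141, -0.0, 3.055]
ft_force: [-0.7, -0.5, -0.1]
gripper_width: 0.421
```

```bash
python3 sn.py side s57 100 280 240 420; python3 sn.py wrist w57 0 480 0 640
python3 -c "
from h import *
go(.5525,-.393,.145,.225)"
```

```text
62.05 [0.5054 0.1807 0.2461] [-3.141 -0.     3.055] F [-0.7 -0.5 -0.1] w 0.036 q7 0.5
scale 3.2222222222222223
62.1 [0.5049 0.1804 0.2454] [-3.140e+00 -2.000e-03  3.055e+00] F [ 0.1 -0.5  0.5] w 0.0358 q7 0.5
scale 1.2083333333333333
at [0.5047 0.1803 0.245 ] yaw 3.055 -> shift [-0.0975 -0.5668  0.1009] twist -0.312
```

```bash
python3 - <<'E'
from h import *
t=tool();w,_=shot("wrist","w58");s,_=shot("side")
cv2.imwrite("pics/w58c.png",cv2.resize(w["img"][130:310,290:490],None,fx=3.9,fy=3.9,interpolation=cv2.INTER_CUBIC))
cv2.imwrite("pics/s58c.png",cv2.resize(s["img"][145:235,285:345],None,fx=6.4,fy=6.4,interpolation=cv2.INTER_CUBIC))
k=3.2222
for n,a,b in (("s0",(229,202),(443,246)),("s1",(221,257),(322,236))):
    print(n,tri([ray(s,a[0]/k-.3+240,a[1]/k-.3+100),ray(w,*b,t)]))
L=[onz(w,u,v,.122,t) for u,v in [(212,213),(440,212),(215,248),(415,248)]];print(np.round(L,4))
E
```

```text
s0 (array([0.52327647, 0.27262123, 0.15307478]), [np.float64(3.370757073987031e-05), np.float64(3.3707570739960536e-05)])
s1 (array([0.50783172, 0.18057987, 0.15274954]), [np.float64(0.0002880930741045928), np.float64(0.00028809307410463373)])
[[0.4884 0.0905 0.122 ]
 [0.5038 0.2801 0.122 ]
 [0.5189 0.0881 0.122 ]
 [0.5335 0.2576 0.122 ]]
```

Stick 0 was knocked about 33 mm toward the rack's end (ball now at (0.523, 0.273)) and its collar overhangs the drawer side. I'll lift it slightly and slide it back.

```bash
python3 -c "
from h import *
st();go(.5225,.2726,.1135,-.087)"
```

```text
62.25 [0.5048 0.1805 0.2451] [-3.140e+00 -3.000e-03  3.055e+00] F [-0.7  0.1 -0.4] w 0.036 q7 0.5
at [0.5048 0.1805 0.2451] yaw 3.055 -> shift [-0.01    0.0935  0.1315] twist 0.0
```

Request:
apply_moves(steps=[-0.003,0.03,0,0,0.05,-0.006,0.06,0,0,0.05,-0.01,0.09,0,0,0.05,-0.01,0.0935,0.02,0,0.05,-0.01,0.0935,0.05,0,0.05,-0.01,0.0935,0.08,0,0.05,-0.01,0.0935,0.105,0,0.05,-0.01,0.0935,0.12,0,0.05,-0.01,0.0935,0.129,0,0.05,-0.01,0.0935,0.129,0,0.05], force=60)

```text
time_s: 63.08
tool_pos: [0.5222, 0.2723, 0.115]
tool_rot: [-3.138, -0.004, 3.055]
ft_force: [0.7, -0.1, -0.8]
gripper_width: 0.585
```

```bash
python3 sn.py wrist w59 100 480 160 560; python3 sn.py side s59 80 260 260 380
```

```text
63.08 [0.5222 0.2723 0.115 ] [-3.138 -0.004  3.055] F [ 0.7 -0.1 -0.8] w 0.05 q7 0.27
scale 1.5263157894736843
63.13 [0.523  0.2732 0.1167] [-3.140e+00 -2.000e-03  3.055e+00] F [-0.5  0.2  0.7] w 0.0502 q7 0.28
scale 3.2222222222222223
```

Request:
apply_moves(steps=[0,0,0.003,0,0.04,0,0,0.003,0,0.034,0,0,0.003,0,0.029,0,0,0.003,0,0.026,0,0,0.003,0,0.023,0,0,0.003,0,0.0,0,0,0.003,0,0.0,0,0,0.003,0,0.0,0,0,-0.003,0,0.0,0,0,-0.008,0,0.0,0,0,-0.012,0,0.0,0,0,-0.012,0,0.0], force=60)

```text
time_s: 64.18
tool_pos: [0.524, 0.274, 0.1306]
tool_rot: [3.14, 0.001, 3.055]
ft_force: [0.5, 0.7, -1.2]
gripper_width: 0.272
```

```bash
python3 sn.py wrist w60 100 480 160 560; python3 -c "
from h import *
go(.5185,.2405,.127,-.087)"
```

```text
64.18 [0.524  0.274  0.1306] [3.140e+00 1.000e-03 3.055e+00] F [ 0.5  0.7 -1.2] w 0.0232 q7 0.29
scale 1.5263157894736843
at [0.5238 0.2737 0.1301] yaw 3.055 -> shift [ 0.0024 -0.0335  0.0031] twist 0.0
```

Request:
apply_moves(steps=[0,-0.005,0,0.05,0,0.001,-0.01,0,0.12,0,0.001,-0.016,0,0.2,0,0.002,-0.022,0,0.27,0,0.003,-0.028,0,0.31,0,0.003,-0.033,0,0.31,0,0.003,-0.033,0,0.31,0,0.003,-0.033,0,0.31,0], force=60)

```text
time_s: 64.9
tool_pos: [0.5178, 0.2407, 0.1296]
tool_rot: [-3.141, -0.0, 2.745]
ft_force: [-0.1, 0.0, -0.3]
gripper_width: 0.264
```

```bash
python3 sn.py wrist w61 100 480 160 560; python3 sn.py side s61 80 260 260 380
```

```text
64.9 [0.5178 0.2407 0.1296] [-3.141 -0.     2.745] F [-0.1  0.  -0.3] w 0.0225 q7 0.06
scale 1.5263157894736843
64.95 [0.5178 0.2412 0.1296] [ 3.141 -0.     2.746] F [-0.3  0.1 -0.5] w 0.0226 q7 0.05
scale 3.2222222222222223
```

Request:
apply_moves(steps=[0,0,0.004,0,0,0,0,0.008,0,0,0,0,0.011,0,0,0,0,0.013,0,0,0,0,0.014,0,0,0,0,0.0145,0,0], force=60)

```text
time_s: 65.5
tool_pos: [0.518, 0.2407, 0.1159]
tool_rot: [-3.141, 0.001, 2.745]
ft_force: [-2.4, -2.7, 10.5]
gripper_width: 0.269
```

Request:
apply_moves(steps=[0,0,0.001,0,0,0,0,0.002,0,0], force=60)

```text
time_s: 65.67
tool_pos: [0.5193, 0.2405, 0.1156]
tool_rot: [3.141, 0.004, 2.744]
ft_force: [-2.3, -7.0, 24.4]
gripper_width: 0.265
```

Contact. Releasing with a small opening and rising.

Request:
apply_moves(steps=[0,0,-0.003,0,0.02,0,0,-0.003,0,0.024,0,0,-0.003,0,0.025,0,0,-0.003,0,0.026,0,0,-0.003,0,0.027,0,0,-0.003,0,0.03,0,0,-0.003,0,0.034,0,0,-0.003,0,0.034,0,0,-0.003,0,0.034,0,0,-0.02,0,0.034,0,0,-0.045,0,0.034,0,0,-0.075,0,0.034,0,0,-0.105,0,0.034,0,0,-0.125,0,0.034,0,0,-0.135,0,0.034,0,0,-0.135,0,0.034], force=20)

```text
time_s: 67.0
tool_pos: [0.5188, 0.2418, 0.2503]
tool_rot: [3.138, 0.003, 2.744]
ft_force: [0.4, 0.3, -0.4]
gripper_width: 0.398
```

```bash
python3 sn.py side s62 100 280 240 420; python3 sn.py wrist w62 0 480 0 640
python3 -c "
from h import *
go(.5535,-.395,.155,.22)"
```

```text
67.0 [0.5188 0.2418 0.2503] [3.138e+00 3.000e-03 2.744e+00] F [ 0.4  0.3 -0.4] w 0.034 q7 0.18
scale 3.2222222222222223
67.05 [0.518  0.2409 0.2484] [3.141e+00 1.000e-03 2.745e+00] F [ 0.3 -0.7  0.1] w 0.0339 q7 0.18
scale 1.2083333333333333
at [0.5174 0.2402 0.2473] yaw 2.745 -> shift [-0.2789 -0.5717  0.093 ] twist -0.617
```

Request:
apply_moves(steps=[-0.279,-0.572,0.0,-0.617,0.05,-0.279,-0.572,0.0,-0.617,0.05,-0.279,-0.572,0.0,-0.617,0.05,-0.279,-0.572,0.0,-0.617,0.05,-0.279,-0.572,0.0,-0.617,0.05,-0.279,-0.572,0.0,-0.617,0.05,-0.279,-0.572,0.0,-0.617,0.05,-0.279,-0.572,0.0,-0.617,0.05,-0.279,-0.572,0.0,-0.617,0.05,-0.279,-0.572,0.0,-0.617,0.05,-0.279,-0.572,0.0,-0.617,0.05,-0.279,-0.572,0.0,-0.617,0.05,-0.279,-0.572,0.0,-0.617,0.05,-0.279,-0.572,0.03,-0.617,0.05,-0.279,-0.572,0.06,-0.617,0.05,-0.279,-0.572,0.09,-0.617,0.05,-0.279,-0.572,0.093,-0.617,0.05,-0.279,-0.572,0.093,-0.617,0.05,-0.279,-0.572,0.093,-0.617,0.05,-0.279,-0.572,0.093,-0.617,0.05])

```text
time_s: 68.77
tool_pos: [0.5559, -0.3917, 0.157]
tool_rot: [3.141, 0.003, -2.918]
ft_force: [0.9, -0.1, 1.3]
gripper_width: 0.588
```

```bash
python3 sn.py side s63 280 480 200 420; python3 sn.py wrist w63 0 480 0 640
```

```text
68.77 [ 0.5559 -0.3917  0.157 ] [ 3.141e+00  3.000e-03 -2.918e+00] F [ 0.9 -0.1  1.3] w 0.0502 q7 1.75
scale 2.9
68.82 [ 0.5562 -0.3921  0.1577] [-3.141  0.004 -2.918] F [-0.6  0.   0.3] w 0.0501 q7 1.76
scale 1.2083333333333333
```

```bash
python3 - <<'E'
from h import *
s,_=shot("side")
t=tool();w,_=shot("wrist")
u=(510/2.9-.33+200,424/2.9-.33+280);x,e=tri([ray(s,*u),ray(w,320.5,214,t)]);print(x,e,onz(w,320.5,214,.024,t),onz(s,*u,.024))
B=onz(w,320.5,214,.024,t);T=onz(w,317.5,68,.006,t);print(np.arctan2(*(B-T)[1::-1]))
st();go(.553,-.395,-.0185,.225)
E
```

```text
[ 0.55113798 -0.39475601  0.02953796] [np.float64(0.0004735332366384699), np.float64(0.00047353323663853217)] [ 0.55187787 -0.39450737  0.024     ] [ 0.55269727 -0.39122535  0.024     ]
0.24355921019266594
68.97 [ 0.5554 -0.3935  0.1573] [-3.140e+00  2.000e-03 -2.919e+00] F [-0.3  0.1  0.9] w 0.0501 q7 1.76
at [ 0.5554 -0.3935  0.1573] yaw -2.919 -> shift [ 0.0031 -0.0006  0.1758] twist -0.003
```

Request:
apply_moves(steps=[0.0034,0,0.03,-0.013,0.05,0.0034,0,0.065,-0.013,0.05,0.0034,0,0.1,-0.013,0.05,0.0034,0,0.13,-0.013,0.05,0.0034,0,0.15,-0.013,0.05,0.0034,0,0.165,-0.013,0.05,0.0034,0,0.172,-0.013,0.05,0.0034,0,0.1755,-0.013,0.05,0.0034,0,0.1755,-0.013,0.05,0.0034,0,0.1755,-0.013,0.04,0.0034,0,0.1755,-0.013,0.032,0.0034,0,0.1755,-0.013,0.027,0.0034,0,0.1755,-0.013,0.022,0.0034,0,0.1755,-0.013,0.015,0.0034,0,0.1755,-0.013,0.0,0.0034,0,0.1755,-0.013,0.0], force=60)

```text
time_s: 70.3
tool_pos: [0.5519, -0.3955, -0.0194]
tool_rot: [-3.14, 0.002, -2.908]
ft_force: [1.4, -0.3, 3.9]
gripper_width: 0.266
```

Request:
apply_moves(steps=[0,0,-0.005,0,0,0,0,-0.015,0,0,0,0,-0.03,0,0,0,0,-0.045,0,0,0,0,-0.06,0,0,0,0,-0.075,0,0,0,0,-0.09,0,0,0,0,-0.105,0,0,0,0,-0.12,0,0,0,0,-0.13,0,0,0,0,-0.135,0,0,0,0,-0.135,0,0], force=60)

```text
time_s: 71.3
tool_pos: [0.5514, -0.3955, 0.1162]
tool_rot: [-3.14, 0.002, -2.909]
ft_force: [1.1, 1.1, -1.2]
gripper_width: 0.27
```

```bash
python3 sn.py wrist w64 0 480 0 640
```

```text
71.3 [ 0.5514 -0.3955  0.1162] [-3.140e+00  2.000e-03 -2.909e+00] F [ 1.1  1.1 -1.2] w 0.0231 q7 1.74
scale 1.2083333333333333
```

Request:
apply_moves(steps=[0,0,0,0,0.023,0,0,0,0,0.024,0,0,0,0,0.0245,0,0,0,0,0.0247,0,0,0,0,0.0247,0,0,0,0,0.0247,0,0,0,0,0.0249,0,0,0,0,0.0249,0,0,0,0,0.0249,0,0,0,0,0.025,0,0,0,0,0.025,0,0,0,0,0.0251,0,0,0,0,0.0251,0,0,0,0,0.0252,0,0,0,0,0.0252,0,0,0,0,0.0253,0,0,0,0,0.0253,0,0,0,0,0.0254,0,0,0,0,0.0254,0,0,0,0,0.0254], force=2)

```text
time_s: 73.02
tool_pos: [0.5507, -0.3953, 0.1147]
tool_rot: [-3.142, 0.0, -2.908]
ft_force: [-0.7, 0.5, -1.3]
gripper_width: 0.297
```

Request:
apply_moves(steps=[0,0,0,0,0.0255,0,0,0,0,0.0255,0,0,0,0,0.0255,0,0,0,0,0.0255,0,0,0,0,0.0256,0,0,0,0,0.0256,0,0,0,0,0.0256,0,0,0,0,0.0256], force=2)

```text
time_s: 73.68
tool_pos: [0.5507, -0.3953, 0.1147]
tool_rot: [-3.142, 0.0, -2.908]
ft_force: [-0.2, -1.4, -0.3]
gripper_width: 0.301
```

```bash
python3 sn.py side s65 320 480 280 460;  python3 -c "
from h import *
c,t=shot('side');b=t[0]+[0,0,.0415]
for d in (0,.033,.128): u=proj(c,b-[0,0,d]);print((u[0]-280)*3.625,(u[1]-320)*3.625)"; python3 sn.py wrist w65 160 340 240 400
```

```text
73.68 [ 0.5507 -0.3953  0.1147] [-3.142  0.    -2.908] F [-0.2 -1.4 -0.3] w 0.0257 q7 1.74
scale 3.625
363.66856157767614 186.74015674107088
358.23248077432334 242.94149086070072
344.27146245486415 387.2785387460584
73.78 [ 0.5507 -0.3953  0.1147] [-3.142 -0.    -2.908] F [-0.4  0.1 -0.1] w 0.0256 q7 1.74
scale 3.2222222222222223
```

Tip at (345,388) matches the plumb prediction (344,387). Regripping and carrying it to the rack.

Request:
apply_moves(steps=[0,0,0,0,0.0256,0,0,0,0,0.025,0,0,0,0,0.024,0,0,0,0,0.022,0,0,0,0,0.0,0,0,0,0,0.0,0,0,0,0,0.0,0,0,-0.03,0,0,0,0,-0.06,0,0,0,0,-0.09,0,0,0,0,-0.12,0,0,0,0,-0.15,0,0,0,0,-0.17,0,0,0,0,-0.175,0,0,0,0,-0.175,0,0], force=60)

```text
time_s: 75.08
tool_pos: [0.5515, -0.3953, 0.2913]
tool_rot: [-3.14, 0.002, -2.908]
ft_force: [0.5, -0.0, -0.7]
gripper_width: 0.265
```

```bash
python3 -c "
from h import *
st();go(.502,.126,.29,-.087)"
```

```text
75.08 [ 0.5515 -0.3953  0.2913] [-3.140e+00  2.000e-03 -2.908e+00] F [ 0.5 -0.  -0.7] w 0.0227 q7 1.87
at [ 0.5515 -0.3953  0.2913] yaw -2.908 -> shift [-7.220e-02  5.186e-01  3.000e-04] twist 0.32
```

Request:
apply_moves(steps=[-0.003,0.02,0,0.01,0,-0.007,0.05,0,0.03,0,-0.011,0.08,0,0.05,0,-0.015,0.11,0,0.07,0,-0.02,0.14,0,0.09,0,-0.024,0.17,0,0.11,0,-0.028,0.2,0,0.13,0,-0.032,0.23,0,0.15,0,-0.036,0.26,0,0.17,0,-0.04,0.29,0,0.19,0,-0.045,0.32,0,0.21,0,-0.049,0.35,0,0.23,0,-0.053,0.38,0,0.25,0,-0.057,0.41,0,0.27,0,-0.061,0.44,0,0.29,0,-0.065,0.468,0,0.31,0,-0.069,0.49,0,0.32,0,-0.071,0.508,0,0.32,0,-0.072,0.518,0,0.32,0,-0.072,0.5186,0,0.32,0], force=60)

```text
time_s: 76.75
tool_pos: [0.4995, 0.1278, 0.2885]
tool_rot: [3.141, -0.002, 3.059]
ft_force: [-0.5, -0.8, -0.5]
gripper_width: 0.263
```

Request:
apply_moves(steps=[0,0,0.02,0,0,0,0,0.04,0,0,0,0,0.055,0,0,0,0,0.063,0,0,0,0,0.065,0,0,0,0,0.065,0,0,0,0,0.065,0,0], force=60)

```text
time_s: 77.33
tool_pos: [0.5014, 0.1257, 0.2252]
tool_rot: [3.141, 0.001, 3.054]
ft_force: [-0.1, 0.0, -1.4]
gripper_width: 0.271
```

```bash
python3 sn.py side s66 80 260 260 380; python3 sn.py wrist w66 160 320 200 420
```

```text
77.33 [0.5014 0.1257 0.2252] [3.141e+00 1.000e-03 3.054e+00] F [-0.1  0.  -1.4] w 0.0231 q7 0.55
scale 3.2222222222222223
77.38 [0.5015 0.126  0.2254] [3.141e+00 1.000e-03 3.054e+00] F [-0.5  0.2 -0.6] w 0.0224 q7 0.55
scale 3.5454545454545454
```

```bash
python3 - <<'E'
from h import *
t=tool();w,_=shot("wrist");s,_=shot("side")
k=3.5454
a=onz(w,321.5,160+209/k,.122,t);b=onz(w,321.5,160+340/k,.122,t);print(a,b,(a+b)/2)
for v in (296,300):print("drop wrist",onz(w,321.5,160+v/k,t[0][2]-.08,t)-t[0])
e=onz(w,200+262/k,160+340/k,.122,t);print("rail end",e)
print("s1 collar edge",onz(w,200+595/k,160+260/k,.128,t),"ball",onz(w,200+710/k,160+300/k,.155,t))
st()
E
```

```text
[0.49455415 0.12717347 0.122     ] [0.52404943 0.12462991 0.122     ] [0.50930179 0.12590169 0.122     ]
drop wrist [ 5.12758871e-03 -8.42438207e-05 -8.00000000e-02]
drop wrist [ 0.00595895 -0.0001559  -0.08      ]
rail end [0.52086106 0.08743775 0.122     ]
s1 collar edge [0.50717464 0.16108498 0.128     ] ball [0.5093416  0.18035843 0.155     ]
77.53 [0.5014 0.1261 0.2254] [3.141e+00 1.000e-03 3.055e+00] F [-0.6 -0.2 -1.3] w 0.0229 q7 0.55
```

Request:
apply_moves(steps=[-0.001,0,0.0,0,0,-0.001,0,0.01,0,0,-0.001,0,0.02,0,0,-0.001,0,0.03,0,0,-0.001,0,0.04,0,0,-0.001,0,0.05,0,0,-0.001,0,0.06,0,0,-0.001,0,0.07,0,0,-0.001,0,0.08,0,0,-0.001,0,0.09,0,0,-0.001,0,0.1,0,0,-0.001,0,0.106,0,0,-0.001,0,0.108,0,0,-0.001,0,0.108,0,0], force=60)

```text
time_s: 78.7
tool_pos: [0.5016, 0.1258, 0.1162]
tool_rot: [-3.141, -0.001, 3.055]
ft_force: [-0.5, -0.9, -1.4]
gripper_width: 0.268
```

```bash
python3 sn.py side s67 80 260 260 380; python3 sn.py wrist w67 100 340 160 480
```

```text
78.7 [0.5016 0.1258 0.1162] [-3.141e+00 -1.000e-03  3.055e+00] F [-0.5 -0.9 -1.4] w 0.0229 q7 0.38
scale 3.2222222222222223
78.75 [0.5019 0.126  0.1167] [3.142 0.    3.055] F [-0.3  0.6 -0.2] w 0.023 q7 0.38
scale 2.4166666666666665
```

Request:
apply_moves(steps=[0,0,0.002,0,0,0,0,0.003,0,0,0,0,0.004,0,0], force=60)

```text
time_s: 79.05
tool_pos: [0.5021, 0.1258, 0.1129]
tool_rot: [3.142, 0.001, 3.055]
ft_force: [-0.1, -0.1, -0.8]
gripper_width: 0.27
```

Request:
apply_moves(steps=[0,0,0.001,0,0,0,0,0.0015,0,0], force=60)

```text
time_s: 79.22
tool_pos: [0.5029, 0.1259, 0.1122]
tool_rot: [-3.142, 0.002, 3.054]
ft_force: [-1.1, -1.3, 12.8]
gripper_width: 0.267
```

Request:
apply_moves(steps=[0,0,-0.0015,0,0.022,0,0,-0.0015,0,0.024,0,0,-0.0015,0,0.025,0,0,-0.0015,0,0.026,0,0,-0.0015,0,0.027,0,0,-0.0015,0,0.03,0,0,-0.0015,0,0.035,0,0,-0.0015,0,0.035,0,0,-0.0015,0,0.035,0,0,-0.02,0,0.035,0,0,-0.045,0,0.035,0,0,-0.075,0,0.035,0,0,-0.105,0,0.035,0,0,-0.125,0,0.035,0,0,-0.135,0,0.035,0,0,-0.135,0,0.035,0,0,-0.135,0,0.035], force=20)

```text
time_s: 80.63
tool_pos: [0.5017, 0.1253, 0.2456]
tool_rot: [-3.141, -0.0, 3.054]
ft_force: [0.1, -0.9, 0.0]
gripper_width: 0.407
```

```bash
python3 sn.py side s68 100 280 240 420; python3 sn.py wrist w68 0 480 0 640
```

```text
80.63 [0.5017 0.1253 0.2456] [-3.141 -0.     3.054] F [ 0.1 -0.9  0. ] w 0.0347 q7 0.58
scale 3.2222222222222223
80.68 [0.5012 0.1251 0.2449] [-3.140e+00 -2.000e-03  3.055e+00] F [-0.5  0.4  0.3] w 0.0351 q7 0.58
scale 1.2083333333333333
```

```bash
python3 - <<'E'
from h import *
t=tool();w,_=shot("wrist")
a=onz(w,332,92,.147,t);b=onz(w,470,101,.147,t);print(a,b,(a+b)/2)
go(.404,.192,.22,1.484)
E
```

```text
[0.40022102 0.14138399 0.147     ] [0.41013363 0.24448848 0.147     ] [0.40517732 0.19293623 0.147     ]
at [0.501  0.1252 0.2446] yaw 3.055 -> shift [0.1024 0.0582 0.0248] twist -1.571
```

Request:
apply_moves(steps=[0.1024,0.0582,0.0,1.571,0.03,0.1024,0.0582,0.0,1.571,0.03,0.1024,0.0582,0.0,1.571,0.03,0.1024,0.0582,0.0,1.571,0.03,0.1024,0.0582,0.0,1.571,0.03,0.1024,0.0582,0.0,1.571,0.03,0.1024,0.0582,0.0,1.571,0.03,0.1024,0.0582,0.0,1.571,0.03,0.1024,0.0582,0.0,1.571,0.03,0.1024,0.0582,0.0,1.571,0.03,0.1024,0.0582,0.0,1.571,0.03,0.1024,0.0582,0.0,1.571,0.03,0.1024,0.0582,0.0,1.571,0.03,0.1024,0.0582,0.02,1.571,0.03,0.1024,0.0582,0.025,1.571,0.03,0.1024,0.0582,0.025,1.571,0.03])

```text
time_s: 82.12
tool_pos: [0.4033, 0.1917, 0.2193]
tool_rot: [-3.137, 0.003, 1.485]
ft_force: [0.6, -0.6, -0.5]
gripper_width: 0.355
```

```bash
python3 sn.py wrist w69 0 480 0 640; python3 -c "
from h import *
go(.4045,.193,.107,1.484)"
```

```text
82.12 [0.4033 0.1917 0.2193] [-3.137e+00  3.000e-03  1.485e+00] F [ 0.6 -0.6 -0.5] w 0.0303 q7 -0.95
scale 1.2083333333333333
at [0.404  0.1922 0.2202] yaw 1.485 -> shift [0.0011 0.0007 0.1132] twist 0.001
```

Request:
apply_moves(steps=[0,0.002,0.02,0,0.03,0,0.002,0.045,0,0.03,0,0.002,0.07,0,0.03,0,0.002,0.095,0,0.03,0,0.002,0.11,0,0.03,0,0.002,0.113,0,0.03,0,0.002,0.113,0,0.03,0,0.002,0.113,0,0.02,0,0.002,0.113,0,0.0,0,0.002,0.113,0,0.0,0,0.002,0.113,0,0.0,0,0.002,0.113,0,0.0], force=60)

```text
time_s: 83.17
tool_pos: [0.4076, 0.1929, 0.1093]
tool_rot: [3.14, -0.001, 1.483]
ft_force: [-0.7, 0.1, 6.7]
gripper_width: 0.098
```

Request:
apply_moves(steps=[0,0.002,0,0,0,0,0.006,0,0,0,0,0.012,0,0,0,0,0.018,0,0,0,0,0.024,0,0,0,0,0.03,0,0,0,0,0.036,0,0,0,0,0.042,0,0,0,0,0.048,0,0,0,0,0.054,0,0,0,0,0.06,0,0,0,0,0.066,0,0,0,0,0.07,0,0,0,0,0.072,0,0,0,0,0.072,0,0,0], force=60)

```text
time_s: 84.42
tool_pos: [0.4801, 0.1862, 0.1094]
tool_rot: [3.139, -0.001, 1.483]
ft_force: [0.7, -0.9, 5.1]
gripper_width: 0.098
```

```bash
python3 sn.py side s70 100 280 200 420
```

```text
84.42 [0.4801 0.1862 0.1094] [ 3.139e+00 -1.000e-03  1.483e+00] F [ 0.7 -0.9  5.1] w 0.0084 q7 -0.97
scale 3.2222222222222223
```

Request:
apply_moves(steps=[0,0.005,0,0,0,0,0.01,0,0,0,0,0.016,0,0,0,0,0.022,0,0,0,0,0.028,0,0,0,0,0.034,0,0,0,0,0.04,0,0,0,0,0.046,0,0,0,0,0.052,0,0,0,0,0.058,0,0,0,0,0.064,0,0,0,0,0.069,0,0,0,0,0.073,0,0,0,0,0.076,0,0,0], force=60)

```text
time_s: 85.63
tool_pos: [0.555, 0.1791, 0.1093]
tool_rot: [3.141, 0.0, 1.483]
ft_force: [-1.7, -2.2, 8.1]
gripper_width: 0.099
```

Request:
apply_moves(steps=[0,0.002,0,0,0,0,0.004,0,0,0,0,0.004,0,0,0], force=60)

```text
time_s: 85.88
tool_pos: [0.5593, 0.1787, 0.1094]
tool_rot: [3.14, 0.0, 1.483]
ft_force: [0.2, -1.7, 5.6]
gripper_width: 0.1
```

Request:
apply_moves(steps=[0,0.002,0,0,0,0,0.004,0,0,0,0,0.004,0,0,0], force=60)

```text
time_s: 86.13
tool_pos: [0.563, 0.1783, 0.1094]
tool_rot: [3.14, 0.0, 1.483]
ft_force: [-1.3, -1.0, 6.1]
gripper_width: 0.099
```

Request:
apply_moves(steps=[0,0.002,0,0,0,0,0.003,0,0,0,0,0.003,0,0,0], force=60)

```text
time_s: 86.38
tool_pos: [0.5629, 0.1783, 0.1093]
tool_rot: [-3.138, 0.002, 1.484]
ft_force: [-7.0, -0.4, 12.0]
gripper_width: 0.096
```

Request:
apply_moves(steps=[0,0.002,0,0,0,0,0.003,0,0,0], force=60)

```text
time_s: 86.55
tool_pos: [0.5628, 0.1782, 0.1093]
tool_rot: [-3.133, 0.003, 1.485]
ft_force: [-15.6, -0.9, 19.8]
gripper_width: 0.099
```

Request:
apply_moves(steps=[0,-0.004,0,0,0.012,0,-0.005,0,0,0.02,0,-0.005,0,0,0.028,0,-0.005,0,0,0.028,0,-0.005,0,0,0.028,0,-0.005,-0.02,0,0.028,0,-0.005,-0.05,0,0.028,0,-0.005,-0.085,0,0.028,0,-0.005,-0.12,0,0.028,0,-0.005,-0.14,0,0.028,0,-0.005,-0.14,0,0.028], force=20)

```text
time_s: 87.47
tool_pos: [0.5666, 0.1805, 0.2533]
tool_rot: [3.132, -0.005, 1.483]
ft_force: [0.2, 1.1, -0.8]
gripper_width: 0.329
```

```bash
python3 sn.py side s71 100 280 240 460; python3 sn.py wrist w71 0 480 0 640
```

```text
87.47 [0.5666 0.1805 0.2533] [ 3.132 -0.005  1.483] F [ 0.2  1.1 -0.8] w 0.0281 q7 -0.75
scale 3.2222222222222223
87.52 [0.5652 0.1796 0.2506] [ 3.136e+00 -3.000e-03  1.483e+00] F [ 0.2 -0.3 -0.9] w 0.028 q7 -0.75
scale 1.2083333333333333
```

```bash
python3 sn.py side s90 0 480 0 640; python3 sn.py top t90 0 480 0 640; python3 -c "
from station import manip
s=manip.get_state();print(s['time_s'],s['tool_pos'],s['ft_force'])"
```

```text
87.57 [0.5639 0.1788 0.2487] [ 3.14  -0.     1.483] F [-0.2  0.1 -0.3] w 0.0279 q7 -0.75
scale 1.2083333333333333
87.62 [0.563  0.1783 0.2474] [-3.141e+00  1.000e-03  1.483e+00] F [-0.  -0.6  0.1] w 0.0281 q7 -0.75
scale 1.2083333333333333
87.6667 [0.56258866 0.17817317 0.24680154] [0.15129369 1.022801   0.42326409]
```

View pics/s90c.png

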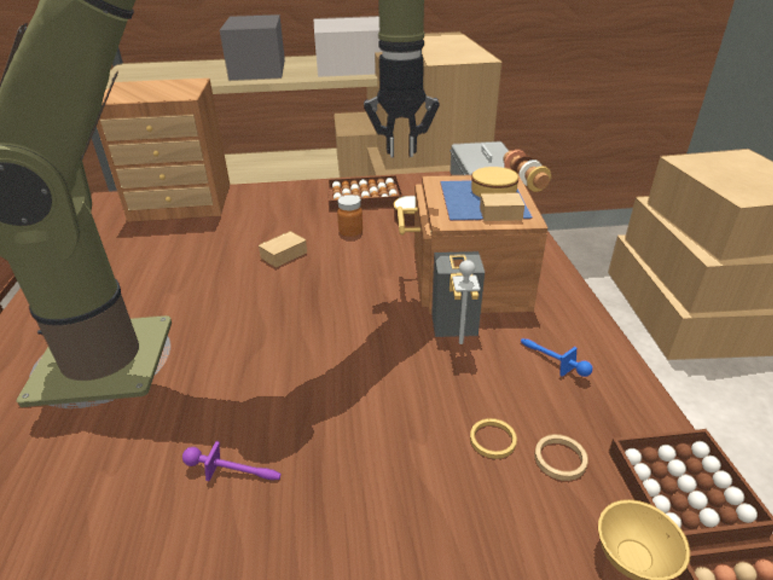

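View pics/t90c.png

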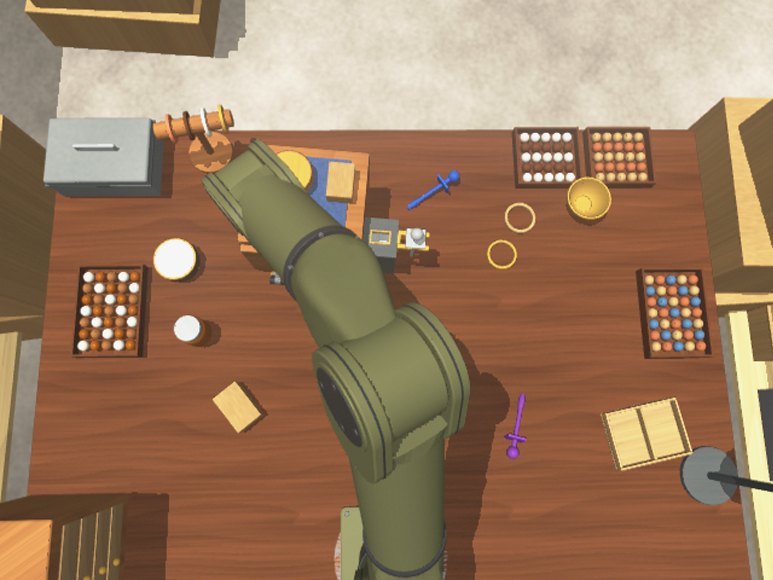

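The side picture shows the pin hanging in the fork at (467,268). The drawer is shut with its handle at (405,218), and the bystanders and both look-alikes are in place. I'll hold still for a second, then check the arm is steady.

Request:
apply_moves(steps=[0,0,-0.02,0,0.028,0,0,-0.03,0,0.028,0,0,-0.03,0,0.028,0,0,-0.03,0,0.028,0,0,-0.03,0,0.028,0,0,-0.03,0,0.028,0,0,-0.03,0,0.028,0,0,-0.03,0,0.028,0,0,-0.03,0,0.028,0,0,-0.03,0,0.028])

```text
time_s: 88.5
tool_pos: [0.5633, 0.1789, 0.278]
tool_rot: [-3.141, 0.0, 1.484]
ft_force: [-0.1, 0.1, -0.0]
gripper_width: 0.33
```

```bash
python3 -c "
from station import manip
print(manip.close_job())"
```

```text
the job is handed in; nothing more can be done
None
```

I finished the job and handed it in at about 88.5 s of the 210 s allowed.

**What I did:**
- **Pin and latch:** I let the release pin swing plumb, regripped it and pushed it through the slot to a hard stop at 18–30 N. I then hung it in the fork.
- **Drawer and sticks:** I pulled the drawer out about 158 mm, hung all three hair sticks plumb on the rack, and pushed the drawer shut by its handle until it stopped.

**Last checks:** The final side and top pictures show the pin hanging plumb in the fork and the handle where it was when first shut. The bystanders and the purple and blue look-alikes look unmoved. The arm was clear, with close to zero force on it.

**What went wrong on the way:**
- The fingertips really sit about 24 mm behind the reported TCP, so my first two tries at the pin closed above its ball.
- After hanging, stick0 was knocked about 33 mm towards the rack's end. I regripped it, lifted it and set it back.

**What I could not confirm directly:**
- The latch and drawer positions can't be read. I judged the latch fully down from the hard stop and the drawer then sliding freely. I judged the drawer shut from its stop and the handle's position.
- I last saw the sticks before shutting the drawer, hanging with their collars on both rails. I couldn't see them afterwards.

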